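# Load the utensil steriliser and click its guard shut

## Robot

A 6-joint arm with a two-finger parallel gripper is mounted at the origin on a cart in front of the work surface, level with it; the furniture and walls round the work are solid. World frame = base frame: x ahead of the robot, y to its left, z up, the work surface at z = 0. Lengths are in m, angles in degrees, forces in N, time in s.
With the tool pointing down it reaches from about 0.25 to 0.725 m from the base axis. Payload 9.7 kg.
Tool frame: the origin (TCP) lies where the fingers leave the gripper's body, on its centre line; the fingertips stand 73 mm ahead of it and the grasp point (between the pads) lies 54 mm ahead of it; y points along the fingers, x is the direction in which the jaws open and shut, and the axes are right-handed (so a half turn about y gives the same grasp; the last joint's range is limited). The gripper opens to 85 mm and grips with 20 to 120 N. Pads are 22 mm wide; open, the fingers measure 114 mm over their backs; the gripper's body (76 mm by 85 mm) begins 54 mm behind the grasp point. The pads swing forward as they close: fully open they stand 13 mm farther back than shut.
Start: joints at [-71.792, 4.979, 10.078, 95.1, 0, 90], TCP at [0.172, -0.522, 0.304] pointing down, gripper open.
Joint ranges: [-179.16, 179.16], [-48.56, 103.87], [-65.8, 70.77], [-126.05, 130.52], [-82.76, 87.17], [-180, 180]. Speed limits (degrees/s): [127.2, 127.2, 147.25, 180, 180, 180].

## Interface

Orientations are given as [roll, pitch, yaw] about the fixed x, y, z axes, in that order (R = Rz(yaw) Ry(pitch) Rx(roll)).
In Python, from workcell import sensors, imaging, bot, models gives the robot as it stands.
- The arm moves only by the tool arm_command, never from a script. Its argument "rows" is one flat list of numbers, 7 for each row, row after row: the shift along the tool's x, y, z in cm, then the turn, a rotation vector about the tool's x, y, z in degrees, then the gripper's target within -1 to 1 (fully open at 1, half-way at 0, shut at -1). A call has 1 to 12 rows; each row is the pose to reach, as a shift and turn from the pose commanded when the call began, along the tool's axes at that moment; what a row does not reach only later rows make up. A row lasts 1/12 s, in which the tool goes at most 41.7 mm and 7.16 degrees, less where a joint would pass 70% of its speed; a pose out of reach is approached as far as the arm can. A call with a gripper value outside its range is refused whole. The fingers move at their own pace and stop on an object; "force" is the grip in N (left out, the last holds). Time passes only in rows, so rows that repeat a pose let the fingers close. It gives the time, the measured TCP pose, the force and the opening at its end, in the units of the state.
- sensors.get_obs(): the state, without advancing time (a new reading comes with each control period).
- imaging.camera(name): name is "scene" or "top" or "wrist"; returns a dict with "pixels" (400x640x3 uint8, blue, green, red), "z_map" (400x640 float32, m along the optical axis (not along the pixel's ray), 0 where there is no reading), "camera_matrix" (3x3 intrinsics, pixels), "world_from_camera" (4x4, takes a point from camera to world coordinates). Camera axes: x right, y up, looking along -z (the intrinsics and any distortion apply to the point x, -y, -z); pixel columns grow to the right and rows downward; lengths in m; the calibration is good to about 2 mm. The wrist camera is an equidistant fisheye: a pixel r from the principal point sees the ray r / f radians off the axis. A picture is of the moment at which its call begins.
- bot.job_done(): hands the job in, once; it reports no verdict.
Trained networks look in the newest picture that a camera, given by its name, has taken for a name from the list of things; names that differ only in an ending like _2 or _b are one class to them, and where a whole thing is asked for, a point or a joint stands for the part that bears it (a point fixed in the world has none). Each returns a list of dicts, best first, with "conf" (0 to 1); they miss things now and then, are a little off and sometimes report something else, mostly with a low value. They report only what shows in the picture. A call takes as long as a camera call. They do not tell look-alikes from the thing itself.
- models.search_frame(thing, camera): "extent" ([centre column, centre row, width, height] in pixels, round what is visible of it).
- models.spot_point(thing, camera): "location" ([column, row] in pixels: a listed point, or the origin of a listed thing).
The state is a dict: "time": time; "q": joint angles; "qd": joint speeds; "joint_efforts": joint torques, N m; "ee_pos": TCP position; "tcp_rot": TCP orientation; "wrist_force": force on the tool from outside, world axes, zero at the start; "torque": the same for the moment, N m; "opening": finger opening in m.
Only numpy, scipy, OpenCV 4.12 (cv2) and the standard library are available. Lean on these libraries where they do the work, as an engineer would, in place of code of your own. Each camera call takes 0.05 s, during which the arm holds its last target.

## Task

Slide the steriliser's guard all the way open, then put away every teaspoon and pastry cutter lying on the table: teaspoons in its narrower bay (next to the closed grey housing), cutters in its wider bay, all lying low enough for the guard to pass. Then push the guard fully shut until its latch clicks and holds it, and leave the other things on the table where they are.

Things in the scene. Friction and masses are not known exactly. Their poses are not given: they have to be found in the camera images.
- guard (a joint): sliding guard on top of the steriliser: clear window in an aluminium frame, 211 mm long, top face 66 mm above the table. 0 = shut at its stop, 0.205 m = fully open; slides along the steriliser's y axis, opens toward +y, friction 1 N. Closing, a spring catch resists (about 7 N) from 13 to 6 mm before shut; from 4 mm on it snaps to 0 and holds; left short, it is not latched
- guard_handle (a point): centre of the black handle bar on the guard (moves with it): 80 mm long along the steriliser's x axis, 14 mm thick along y, standing from the guard's face (z = 66 mm) up to z = 100 mm; can be pinched from above across its thickness, or pushed. Axes as spoon_bay's
- spoon_bay (a point): centre of the inner floor (12 mm above the table) of the steriliser's narrower bay, for teaspoons: 170 mm along its x, 75 mm along its y axis, walls up to z = 56 mm. Axes are the steriliser's: a steel box 202 (x) by 427 (y) mm, 72 mm high, turned by up to 0.2 rad; z up. It is next to the closed grey housing (its +y half), over which the guard parks when open
- cutter_bay (a point): centre of the inner floor (12 mm above the table) of the steriliser's wider bay, for pastry cutters: 170 mm along x, 105 mm along y, walls and the 5 mm divider between the bays up to z = 56 mm. It lies 95 mm along -y from the spoon bay's centre. Same axes
- spoon_1_mid (a point): steel teaspoon lying on the table, 130 mm long along its own x axis, 26 mm wide at the bowl, its shank round the middle about 8 mm wide to grip, 11 mm high overall, 25 g; this point is at its middle, 5.5 mm above its underside. None if it is absent this time
- spoon_2_mid (a point): steel teaspoon lying on the table, 130 mm long along its own x axis, 26 mm wide at the bowl, its shank round the middle about 8 mm wide to grip, 11 mm high overall, 25 g; this point is at its middle, 5.5 mm above its underside. None if it is absent this time
- spoon_3_mid (a point): steel teaspoon lying on the table, 130 mm long along its own x axis, 26 mm wide at the bowl, its shank round the middle about 8 mm wide to grip, 11 mm high overall, 25 g; this point is at its middle, 5.5 mm above its underside. None if it is absent this time
- spoon_4_mid (a point): steel teaspoon lying on the table, 130 mm long along its own x axis, 26 mm wide at the bowl, its shank round the middle about 8 mm wide to grip, 11 mm high overall, 25 g; this point is at its middle, 5.5 mm above its underside. None if it is absent this time
- cutter_1_mid (a point): round steel pastry cutter: a short open ring 46 mm across outside, wall 2.5 mm, 24 mm high, 35 g, lying flat with a rim up; this point is at its centre, half-way up; its z axis is the ring's axis. None if it is absent this time
- cutter_2_mid (a point): round steel pastry cutter: a short open ring 46 mm across outside, wall 2.5 mm, 24 mm high, 35 g, lying flat with a rim up; this point is at its centre, half-way up; its z axis is the ring's axis. None if it is absent this time
- cutter_3_mid (a point): round steel pastry cutter: a short open ring 46 mm across outside, wall 2.5 mm, 24 mm high, 35 g, lying flat with a rim up; this point is at its centre, half-way up; its z axis is the ring's axis. None if it is absent this time
- cutter_4_mid (a point): round steel pastry cutter: a short open ring 46 mm across outside, wall 2.5 mm, 24 mm high, 35 g, lying flat with a rim up; this point is at its centre, half-way up; its z axis is the ring's axis. None if it is absent this time
- kitchen_timer: round wind-up kitchen timer, 62 mm across, 44 mm high, left of the utensils; a bystander, origin at the centre of its underside
- liner_stack: stack of foil baking cups, 72 mm across, 61 mm high, behind the utensils; a bystander, origin at the centre of its underside
- label_tape: roll of tape lying flat, 100 mm across, 25 mm high, behind the utensils; a bystander, origin at the centre of its underside
Mind the look-alikes: they are no part of the job. What is shaped like the part that bears cutter_3_mid but yellow is not meant.

How it is judged:
By the outcome, as a careful person would: the job done as asked, in the order asked, and still so for the second after the job is handed in, with the robot touching nothing.
Of spoon_1, spoon_2, spoon_3, spoon_4, cutter_1, cutter_2, cutter_3, cutter_4 only 5 to 7 are there at a start; the rules pass over those that are not, and their reading is None.
At some moment in a run one of spoon_1, spoon_2, spoon_3, spoon_4, cutter_1, cutter_2, cutter_3, cutter_4 may be knocked a few centimetres aside while the robot is not near it.
It also fails if it takes over 210 s, if anything falls off the work surface, if the arm or the gripper's body presses on something with over 40 N, if the wrist force passes 120 N, or if a joint passes its speed limit or range.

## Working session

There is one attempt and no reset: what is moved stays moved. The work goes in short steps, Python scripts to look and compute and a tool call to move; the robot and the scene stay as the last step left them, time stands still between calls to the robot, and variables do not carry over. Pictures are saved under pics/ and viewed, and the job is handed in when it is done.

Besides the shell and the picture viewer there is one more tool, called after "Call:" in YAML: its name, and indented under it one key for each argument. arm_command: Moves the arm, as the interface text tells. Its arguments: {"type":"object","properties":{"rows":{"type":"array","items":{"type":"number"}},"force":{"type":"number"}},"required":["rows"]}

```bash
ls; mkdir -p pics; cat > h.py <<'E'
import numpy as np, cv2
from workcell import sensors, imaging, bot, models
def snap(n,f=None):
    c=imaging.camera(n)
    if f: cv2.imwrite('pics/'+f,c['pixels'])
    return c
def ray(c,u,v):
    K=c['camera_matrix'];T=c['world_from_camera']
    d=np.array([(u-K[0,2])/K[0,0],-(v-K[1,2])/K[1,1],-1.]);return T[:3,3],T[:3,:3]@d
def at_z(c,u,v,z):
    o,d=ray(c,u,v);return o+d*(z-o[2])/d[2]
def cloud(c):
    K=c['camera_matrix'];T=c['world_from_camera'];Z=c['z_map']
    v,u=np.mgrid[:Z.shape[0],:Z.shape[1]]
    P=np.stack([(u-K[0,2])/K[0,0]*Z,-(v-K[1,2])/K[1,1]*Z,-Z],-1)
    W=P@T[:3,:3].T+T[:3,3]; W[Z==0]=np.nan; return W
def proj(c,p):
    T=np.linalg.inv(c['world_from_camera']);q=T[:3,:3]@np.array(p)+T[:3,3];K=c['camera_matrix']
    return K[0,2]+K[0,0]*q[0]/-q[2],K[1,2]+K[1,1]*q[1]/q[2]
E
python3 - <<'E'
from h import *
np.set_printoptions(precision=4,suppress=True)
print(sensors.get_obs())
for n in['top','scene','wrist']:
    c=snap(n,n+'0.png');print(n,c['camera_matrix'],c['world_from_camera'])
c=snap('top')
for t in['guard_handle','spoon_bay','cutter_bay','spoon_1_mid','cutter_1_mid','kitchen_timer','liner_stack','label_tape']:
    for r in models.spot_point(t,'top'): print(t,r, at_z(c,*r['location'],0.01))
E
```

```text
pics
{'time': 0.0, 'q': array([-71.7929,   5.013 ,  10.0358,  95.1002,  -0.0019,  90.0008]), 'qd': array([-0.0968,  0.0345, -0.0585, -0.0128,  0.0887, -0.0588]), 'joint_efforts': array([ -0.0043, -52.0399,  46.4793,   0.0164,  -0.0002,   0.    ]), 'ee_pos': array([ 0.1718, -0.5223,  0.3032]), 'tcp_rot': array([-90.0019,   0.0774, -71.7938]), 'wrist_force': array([ 0.4349,  0.0781, -0.1492]), 'torque': array([ 0.0311,  0.0354, -0.0086]), 'opening': 0.0850547809619873}
top [[495.2436   0.     319.7916]
 [  0.     495.2436 203.3612]
 [  0.       0.       1.    ]] [[ 0.0269  0.9855 -0.1675  0.3343]
 [-0.9995  0.0237 -0.021   0.0786]
 [-0.0168  0.168   0.9856  1.4515]
 [ 0.      0.      0.      1.    ]]
scene [[367.9444   0.     319.8622]
 [  0.     367.9444 201.0811]
 [  0.       0.       1.    ]] [[-0.4789  0.6067 -0.6345 -0.0622]
 [-0.8779 -0.3272  0.3497  0.4631]
 [ 0.0045  0.7245  0.6893  0.7765]
 [ 0.      0.      0.      1.    ]]
wrist [[309.7069   0.     318.4252]
 [  0.     309.7069 200.9048]
 [  0.       0.       1.    ]] [[ 0.3118  0.906   0.2865  0.2458]
 [-0.9502  0.2978  0.0922 -0.498 ]
 [-0.0017 -0.3009  0.9536  0.3743]
 [ 0.      0.      0.      1.    ]]
guard_handle {'location': [396.7, 195.4], 'conf': 0.89} [ 0.6087 -0.1171  0.01  ]
cutter_bay {'location': [463.5, 205.3], 'conf': 0.98} [ 0.5837 -0.3127  0.01  ]
cutter_1_mid {'location': [271.1, 247.3], 'conf': 0.6} [0.4461 0.2477 0.01  ]
kitchen_timer {'location': [183.4, 215.2], 'conf': 0.9} [0.5342 0.5114 0.01  ]
kitchen_timer {'location': [462.2, 206.0], 'conf': 0.16} [ 0.5816 -0.3089  0.01  ]
liner_stack {'location': [256.5, 154.0], 'conf': 0.7} [0.7255 0.304  0.01  ]
label_tape {'location': [282.3, 147.9], 'conf': 0.79} [0.7462 0.2269 0.01  ]
```

View pics/top0.png

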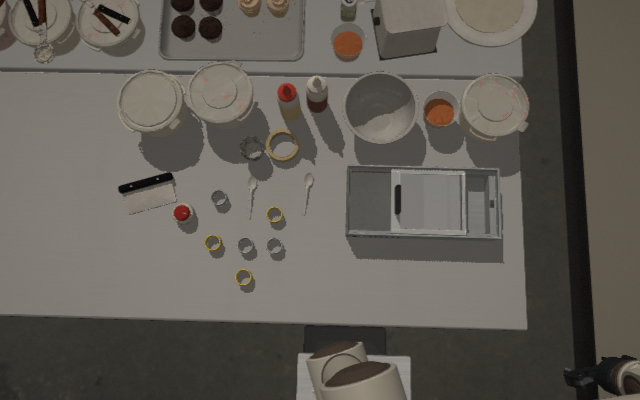

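View pics/scene0.png

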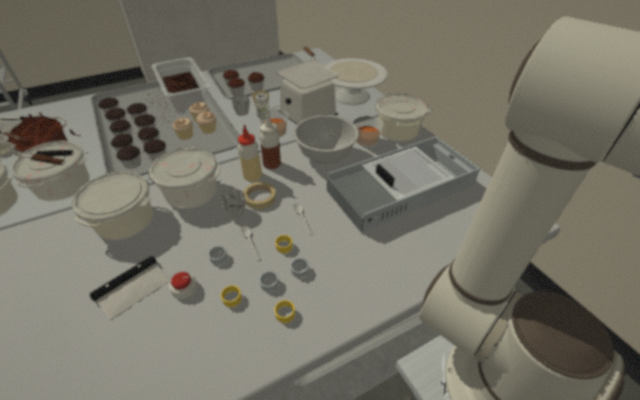

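View pics/wrist0.png

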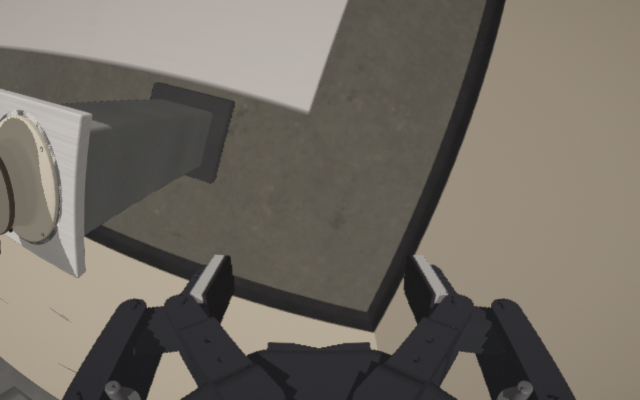

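```bash
python3 - <<'E'
import cv2
a=cv2.imread('pics/top0.png');cv2.imwrite('pics/topc.png',cv2.resize(a[130:310,160:360],None,fx=4,fy=4,interpolation=2)[:600])
a=cv2.imread('pics/top0.png');cv2.imwrite('pics/topst.png',cv2.resize(a[130:280,340:540],None,fx=4,fy=4,interpolation=2))
a=cv2.imread('pics/scene0.png');cv2.imwrite('pics/scc.png',cv2.resize(a[100:300,240:440],None,fx=3,fy=3,interpolation=2))
E
```

```text
(no output)
```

View pics/topc.png

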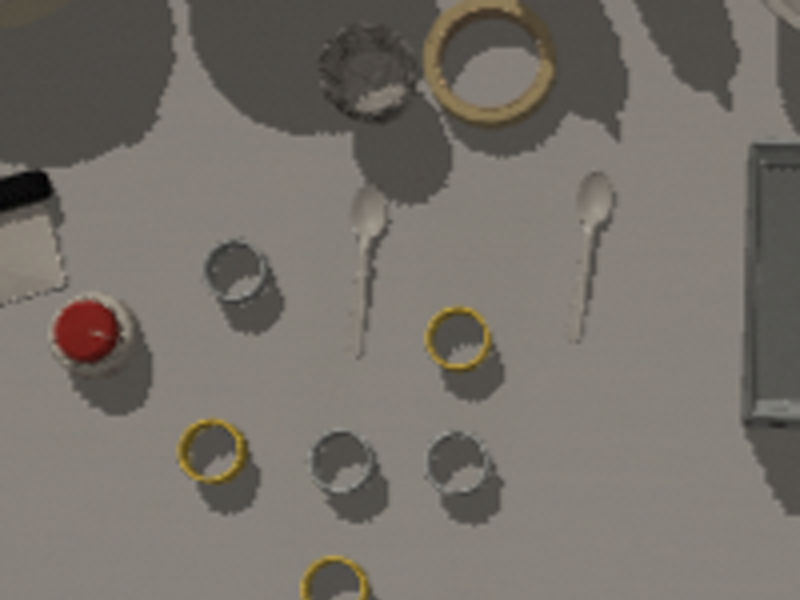

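View pics/topst.png

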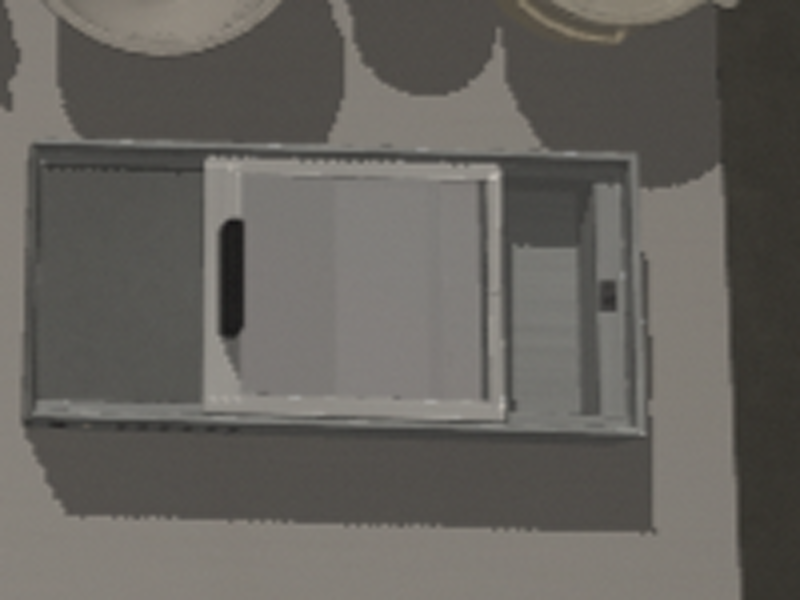

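View pics/scc.png

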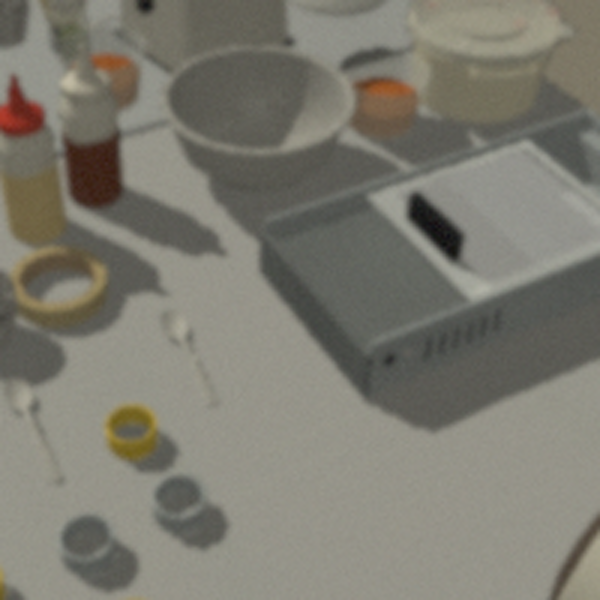

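```bash
python3 - <<'E'
from h import *
np.set_printoptions(precision=4,suppress=True)
c=snap('top')
for t in['spoon_1_mid','spoon_bay','guard']:
    for f in (models.search_frame,models.spot_point):
        try: print(t,f(t,'top'))
        except Exception as e: print(t,e)
print(models.search_frame('cutter_1_mid','top'))
W=cloud(c)
print('corners')
for u,v in[(348.25,166.25),(499.3,168.3),(501.3,238.5),(346.3,236.3)]: print(at_z(c,u,v,.072))
print('handle',at_z(c,397.8,199,.100))
h=W[195:203,397:400,2];print(h)
for (u,v) in[(370,200),(430,200),(475,205),(491,190),(480,220),(397,215),(493,205)]: print(u,v,W[v,u])
for (u,v) in[(219,199),(246,245),(275,246)]: print('cut',at_z(c,u,v,.024))
for (u,v) in[(252.5,181),(249.5,218),(309,178),(304,214.5)]: print('sp',at_z(c,u,v,.004))
for (u,v) in[(183,213),(252,150),(282,146)]:print(at_z(c,u,v,.03))
E
```

```text
spoon_1_mid []
spoon_1_mid []
spoon_bay [{'extent': [424.9, 201.2, 156.2, 76.0], 'conf': 0.61}]
spoon_bay []
guard [{'extent': [430.0, 201.1, 78.2, 64.8], 'conf': 0.7}]
guard it knows: cutter_1_mid, cutter_2_mid, cutter_3_mid, cutter_4_mid, cutter_bay, guard_handle, kitchen_timer, label_tape, liner_stack, spoon_1_mid, spoon_2_mid, spoon_3_mid, spoon_4_mid, spoon_bay
[{'extent': [275.3, 244.3, 16.8, 10.8], 'conf': 0.38}]
corners
[0.6784 0.0296 0.072 ]
[ 0.6822 -0.3995  0.072 ]
[ 0.4821 -0.3983  0.072 ]
[0.4773 0.0315 0.072 ]
handle [ 0.5815 -0.1079  0.1   ]
[[0.1043 0.1045 0.1017]
 [0.1038 0.1052 0.1019]
 [0.102  0.1039 0.1017]
 [0.1037 0.1028 0.099 ]
 [0.1022 0.1015 0.1037]
 [0.1027 0.1058 0.103 ]
 [0.1042 0.0989 0.0978]
 [0.1063 0.1013 0.1045]]
370 200 [ 0.5844 -0.0346  0.0576]
430 200 [ 0.5879 -0.2045  0.061 ]
475 205 [ 0.5857 -0.3467  0.0088]
491 190 [ 0.6209 -0.3776  0.0612]
480 220 [ 0.5405 -0.3578  0.0162]
397 215 [ 0.5424 -0.1109  0.0619]
493 205 [ 0.5788 -0.3839  0.0553]
cut [0.5828 0.4056 0.024 ]
cut [0.4498 0.319  0.024 ]
cut [0.4491 0.235  0.024 ]
sp [0.6434 0.3129 0.004 ]
sp [0.5315 0.3162 0.004 ]
sp [0.6566 0.1439 0.004 ]
sp [0.5459 0.1553 0.004 ]
[0.5379 0.507  0.03  ]
[0.732  0.3148 0.03  ]
[0.7463 0.226  0.03  ]
```

```bash
cat > to.py <<'E'
import sys
from h import *
from scipy.spatial.transform import Rotation as R
def plan(p,yaw):
    o=sensors.get_obs();Rc=R.from_euler('xyz',o['tcp_rot'],degrees=True)
    Rt=R.from_euler('xyz',[-90,0,yaw],degrees=True)
    d=Rc.inv().apply(np.array(p)-o['ee_pos'])*100; rv=(Rc.inv()*Rt).as_rotvec(degrees=True)
    n=max(np.linalg.norm(d)/4.17,np.linalg.norm(rv)/7.16)
    print('t',o['time'],'ee',o['ee_pos'].round(4),'rot',o['tcp_rot'].round(2),'q',o['q'].round(1),'op',round(o['opening'],4),'F',o['wrist_force'].round(1))
    print('row',d.round(2),rv.round(1),'rows~',round(n,1))
if __name__=='__main__':
    a=[float(x) for x in sys.argv[1:]];plan(a[:3],a[3])
E
python3 to.py 0.5815 -0.108 0.2 -89.4
```

```text
t 0.95 ee [ 0.1719 -0.5224  0.3039] rot [-90.     0.   -71.79] q [-71.8   5.   10.1  95.1   0.   90. ] op 0.0855 F [-0.4 -0.5 -0.2]
row [-26.57  10.39  51.86] [-0.  17.6 -0. ] rows~ 14.2
```

Call:
arm_command:
  rows: [-26.6, 10.4, 51.9, 0, 17.6, 0, 1, -26.6, 10.4, 51.9, 0, 17.6, 0, 1, -26.6, 10.4, 51.9, 0, 17.6, 0, 1, -26.6, 10.4, 51.9, 0, 17.6, 0, 1, -26.6, 10.4, 51.9, 0, 17.6, 0, 1, -26.6, 10.4, 51.9, 0, 17.6, 0, 1, -26.6, 10.4, 51.9, 0, 17.6, 0, 1, -26.6, 10.4, 51.9, 0, 17.6, 0, 1, -26.6, 10.4, 51.9, 0, 17.6, 0, 1, -26.6, 10.4, 51.9, 0, 17.6, 0, 1, -26.6, 10.4, 51.9, 0, 17.6, 0, 1, -26.6, 10.4, 51.9, 0, 17.6, 0, 1]
  force: 40

```text
time: 1.95
ee_pos: [0.5154, -0.1741, 0.2169]
tcp_rot: [-90.0, -0.0, -89.4]
wrist_force: [0.1, -1.0, 0.2]
opening: 0.0854
```

```bash
python3 to.py 0.5815 -0.108 0.22 -89.4
```

```text
t 1.95 ee [ 0.5154 -0.1741  0.2169] rot [-8.997e+01 -2.000e-02 -8.938e+01] q [-18.7   3.2  -1.4  85.3  -0.  160.7] op 0.0854 F [ 0.1 -1.   0.2]
row [-6.54 -0.31  6.68] [-0.  0.  0.] rows~ 2.2
```

Call:
arm_command:
  rows: [-6.5, 0, 6.7, 0, 0, 0, 1, -6.5, 0, 6.7, 0, 0, 0, 1, -6.5, 0, 6.7, 0, 0, 0, 1, -6.5, 0, 6.7, 0, 0, 0, 1, -6.5, 0, 6.7, 0, 0, 0, 1]

```text
time: 2.37
ee_pos: [0.5805, -0.1099, 0.2166]
tcp_rot: [-90.1, -0.0, -89.3]
wrist_force: [-0.1, -1.0, 0.0]
opening: 0.0852
```

```bash
cat >> h.py <<'E'
def fray(c,u,v):
    K=c['camera_matrix'];T=c['world_from_camera']
    a=np.array([(u-K[0,2])/K[0,0],(v-K[1,2])/K[1,1]]);r=np.linalg.norm(a)
    s=np.sin(r)/r if r>1e-9 else 1.
    d=np.array([a[0]*s,-a[1]*s,-np.cos(r)]);return T[:3,3],T[:3,:3]@d
def fat_z(c,u,v,z):
    o,d=fray(c,u,v);return o+d*(z-o[2])/d[2]
def fproj(c,p):
    T=np.linalg.inv(c['world_from_camera']);q=T[:3,:3]@np.array(p)+T[:3,3];K=c['camera_matrix']
    x=np.array([q[0],-q[1]]);n=np.linalg.norm(x);th=np.arctan2(n,-q[2]);x=x/n*th
    return K[0,2]+K[0,0]*x[0],K[1,2]+K[1,1]*x[1]
def ortho(c,x0,x1,y0,y1,z,px=0.001):
    # rectified top-down view at height z; columns = -y, rows = -x
    xs=np.arange(x1,x0,-px);ys=np.arange(y1,y0,-px)
    X,Y=np.meshgrid(xs,ys,indexing='ij')
    T=np.linalg.inv(c['world_from_camera']);P=np.stack([X,Y,np.full_like(X,z)],-1)@T[:3,:3].T+T[:3,3]
    K=c['camera_matrix'];a=P[...,0];b=-P[...,1];n=np.hypot(a,b);th=np.arctan2(n,-P[...,2])
    mu=(K[0,2]+K[0,0]*a/n*th).astype('f4');mv=(K[1,2]+K[1,1]*b/n*th).astype('f4')
    return cv2.remap(c['pixels'],mu,mv,cv2.INTER_LINEAR)
E
python3 - <<'E'
from h import *
c=snap('wrist','w1.png')
cv2.imwrite('pics/o1.png',ortho(c,.47,.70,-.42,.05,.10))
print(models.spot_point('guard_handle','wrist'),[fat_z(c,*r['location'],.083) for r in models.spot_point('guard_handle','wrist')],c['world_from_camera'])
E
python3 to.py 0.5815 -0.108 0.22 -89.4
```

```text
[{'location': [317.6, 211.3], 'conf': 0.81}] [array([ 0.58592028, -0.10875519,  0.083     ])] [[ 1.12449994e-02  9.53240695e-01  3.02002858e-01  6.58387106e-01]
 [-9.99936653e-01  1.08676813e-02  2.92967747e-03 -1.08618676e-01]
 [-4.89383023e-04 -3.02016672e-01  9.53302518e-01  2.87609630e-01]
 [ 0.00000000e+00  0.00000000e+00  0.00000000e+00  1.00000000e+00]]
t 2.5167 ee [ 0.5798 -0.1113  0.2173] rot [-9.000e+01 -1.000e-02 -8.947e+01] q [-10.9   9.6   5.6  86.   -0.  168.6] op 0.0855 F [0.5 0.1 0.4]
row [-0.33 -0.27  0.17] [-0.  -0.1  0. ] rows~ 0.1
```

View pics/w1.png

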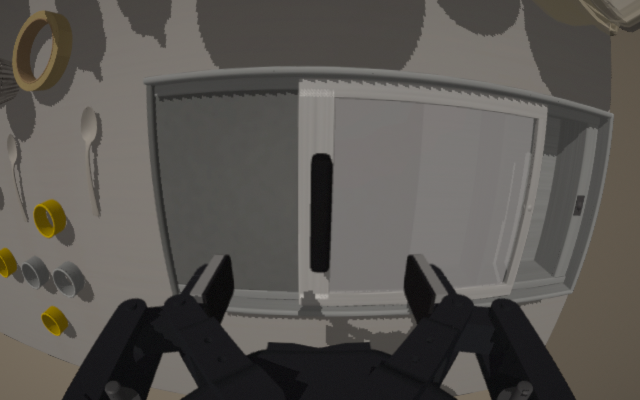

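View pics/o1.png

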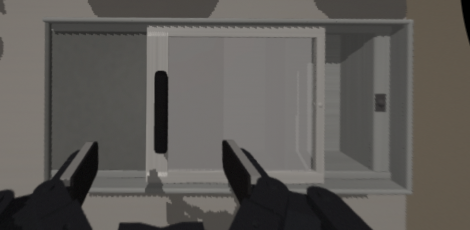

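Call:
arm_command:
  rows: [0, 3.5, 0.3, 0, 0, 0, 0.3, 0, 6.9, 0.3, 0, 0, 0, 0, 0, 6.9, 0.3, 0, 0, 0, -1, 0, 6.9, 0.3, 0, 0, 0, -1, 0, 6.9, 0.3, 0, 0, 0, -1, 0, 6.9, 0.3, 0, 0, 0, -1, 0, 6.9, 0.3, 0, 0, 0, -1, 0, 6.9, 0.3, 0, 0, 0, -1, 0, 6.9, 0.3, 0, 0, 0, -1]
  force: 40

```text
time: 3.27
ee_pos: [0.5842, -0.1107, 0.1509]
tcp_rot: [-89.8, -0.1, -89.4]
wrist_force: [-3.1, -1.4, 8.1]
opening: 0.0133
```

```bash
python3 to.py 0.581 0.01 0.148 -89.4
```

```text
t 3.2667 ee [ 0.5842 -0.1107  0.1509] rot [-8.980e+01 -6.000e-02 -8.944e+01] q [-10.7  10.6  -0.6  78.6  -0.  168.7] op 0.0133 F [-3.1 -1.4  8.1]
row [-12.07   0.28  -0.21] [-0.2 -0.   0.1] rows~ 2.9
```

Call:
arm_command:
  rows: [-1.5, -0.1, 0, 0, 0, 0, -1, -3, -0.1, 0, 0, 0, 0, -1, -4.5, -0.1, 0, 0, 0, 0, -1, -6, -0.1, 0, 0, 0, 0, -1, -7.5, -0.1, 0, 0, 0, 0, -1, -9, -0.1, 0, 0, 0, 0, -1, -9.5, -0.1, 0, 0, 0, 0, -1, -9.5, -0.1, 0, 0, 0, 0, -1]

```text
time: 3.93
ee_pos: [0.5845, -0.0139, 0.1509]
tcp_rot: [-89.7, 0.0, -89.3]
wrist_force: [8.8, 0.8, -2.6]
opening: 0.0133
```

```bash
python3 - <<'E'
from h import *
c=snap('wrist','w2.png')
E
python3 to.py 0.581 0.02 0.148 -89.4
```

```text
t 3.9833 ee [ 0.5845 -0.0143  0.151 ] rot [-8.967e+01  2.000e-02 -8.935e+01] q [ -1.4   9.2  -2.2  78.3   0.  177.9] op 0.0132 F [ 9.   0.6 -2.2]
row [-3.43  0.3  -0.32] [-0.3  0.  -0. ] rows~ 0.8
```

View pics/w2.png

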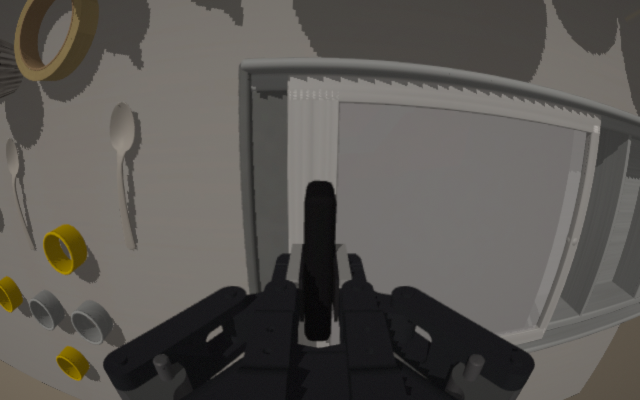

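Call:
arm_command:
  rows: [0, 0, 0, 0, 0, 0, 0.2, 0, 0, 0, 0, 0, 0, 0.2, 0, 0, 0, 0, 0, 0, 0.2, 0, -6, 0, 0, 0, 0, 0.2, 0, -6, 0, 0, -7, 0, 0.2, 0, -6, 0, 0, -14, 0, 0.2, 0, -6, 0, 0, -21, 0, 0.2, 0, -6, 0, 0, -28, 0, 0.2, 0, -6, 0, 0, -35, 0, 0.2, 0, -6, 0, 0, -42, 0, 0.2, 0, -6, 0, 0, -49, 0, 0.2, 0, -6, 0, 0, -56, 0, 0.2]

```text
time: 4.98
ee_pos: [0.5824, -0.0154, 0.2094]
tcp_rot: [-90.0, -0.0, -33.1]
wrist_force: [-0.5, 0.2, -0.1]
opening: 0.0512
```

Call:
arm_command:
  rows: [0, 0, 0, 0, -124, 0, 0.2, 0, 0, 0, 0, -124, 0, 0.2, 0, 0, 0, 0, -124, 0, 0.2, 0, 0, 0, 0, -124, 0, 0.2, 0, 0, 0, 0, -124, 0, 0.2, 0, 0, 0, 0, -124, 0, 0.2, 0, 0, 0, 0, -124, 0, 0.2, 0, 0, 0, 0, -124, 0, 0.2, 0, 0, 0, 0, -124, 0, 0.2, 0, 0, 0, 0, -124, 0, 0.2, 0, 0, 0, 0, -124, 0, 0.2, 0, 0, 0, 0, -124, 0, 0.2]

```text
time: 5.98
ee_pos: [0.5825, -0.0154, 0.2094]
tcp_rot: [-90.0, -0.0, 52.9]
wrist_force: [-0.2, -0.3, -0.4]
opening: 0.0514
```

```bash
python3 to.py 0.584 -0.014 0.151 90.6
```

```text
t 5.9833 ee [ 0.5825 -0.0154  0.2094] rot [-90.01  -0.    52.89] q [-1.5  8.6  3.6 85.   0.  35.6] op 0.0514 F [-0.2 -0.3 -0.4]
row [ 0.2   5.84 -0.04] [  0.  -37.7   0. ] rows~ 5.3
```

Call:
arm_command:
  rows: [0, 0, 0, 0, -37.7, 0, 0.2, 0, 0, 0, 0, -37.7, 0, 0.2, 0, 0, 0, 0, -37.7, 0, 0.2, 0, 0, 0, 0, -37.7, 0, 0.2, 0.1, 3, 0, 0, -37.7, 0, 0.2, 0.1, 5.8, 0, 0, -37.7, 0, 0.2, 0.1, 5.8, 0, 0, -37.7, 0, 0.2, 0.1, 5.8, 0, 0, -37.7, 0, -1, 0.1, 5.8, 0, 0, -37.7, 0, -1, 0.1, 5.8, 0, 0, -37.7, 0, -1, 0.1, 5.8, 0, 0, -37.7, 0, -1, 0.1, 5.8, 0, 0, -37.7, 0, -1]

```text
time: 6.98
ee_pos: [0.5839, -0.0145, 0.1534]
tcp_rot: [-90.2, 0.0, 90.2]
wrist_force: [-0.9, 1.2, 7.5]
opening: 0.0131
```

Call:
arm_command:
  rows: [0.7, 0, 0, 0, 0, 0, -1, 1.4, 0, 0, 0, 0, 0, -1, 2, 0, 0, 0, 0, 0, -1, 2.2, 0, 0, 0, 0, 0, -1, 2.4, 0, 0, 0, 0, 0, -1]

```text
time: 7.4
ee_pos: [0.584, 0.0068, 0.1534]
tcp_rot: [-90.2, 0.4, 90.1]
wrist_force: [0.3, -28.4, 5.6]
opening: 0.0129
```

Call:
arm_command:
  rows: [-0.3, 0, 0, 0, 0, 0, -1, -0.25, 0, 0, 0, 0, 0, 0.2, -0.25, 0, 0, 0, 0, 0, 0.2, -0.25, 0, 0, 0, 0, 0, 0.2, -0.25, -6, 0, 0, 0, 0, 1, -0.2, -12, 0, 0, 0, 0, 1, -0.2, -12, 0, 0, 0, 0, 1, -0.2, -12, 0, 0, 0, 0, 1, -0.2, -12, 0, 0, 0, 0, 1]

```text
time: 8.15
ee_pos: [0.5838, 0.0078, 0.2737]
tcp_rot: [-90.3, -0.0, 90.3]
wrist_force: [0.4, 0.5, -0.4]
opening: 0.0854
```

```bash
python3 - <<'E'
from h import *
c=snap('wrist','w3.png'); t=snap('top','t3.png')
cv2.imwrite('pics/o3.png',ortho(c,.40,.72,-.42,.38,.012))
cv2.imwrite('pics/t3c.png',cv2.resize(t['pixels'][130:310,200:520],None,fx=2.5,fy=2.5,interpolation=2))
E
python3 to.py 0.581 0.02 0.148 90.6
```

```text
t 8.25 ee [0.583  0.0078 0.2703] rot [-89.95  -0.    90.26] q [ 0.8  9.  10.8 91.8  0.   0.5] op 0.0855 F [-0.2 -0.3 -0.5]
row [ 1.22 12.23  0.18] [-0.1 -0.3  0. ] rows~ 2.9
```

View pics/w3.png

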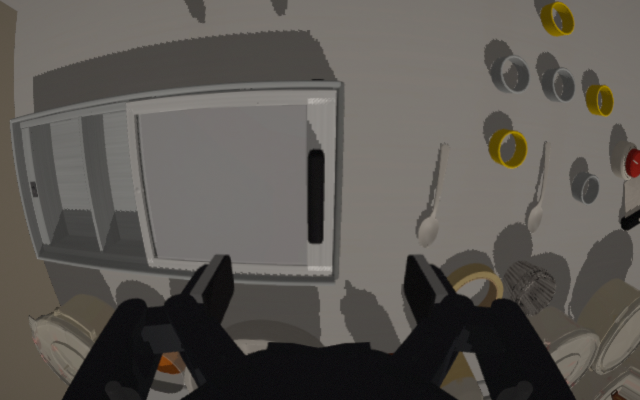

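View pics/t3c.png

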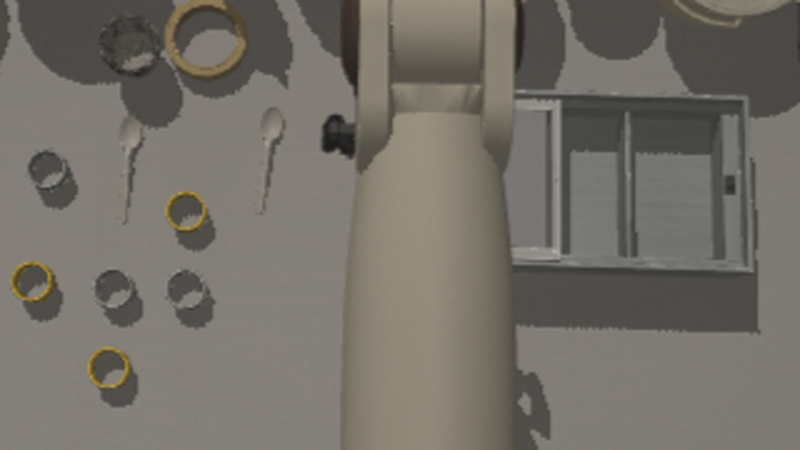

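```bash
python3 - <<'E'
from h import *
np.set_printoptions(precision=4,suppress=True)
c=snap('wrist'); t=snap('top')
a=c['pixels'];cv2.imwrite('pics/w3c.png',cv2.resize(a[60:280,400:640],None,fx=2.7,fy=2.7,interpolation=2)[:600])
print('div',at_z(t,450.8,198,.056),'ledge in',at_z(t,200+714/2.5,198,.056),'guard edge',at_z(t,200+562/2.5,198,.066), 'end',at_z(t,200+748/2.5,198,.072))
for nm in('spoon_1_mid','cutter_1_mid','cutter_bay','spoon_bay'):
  for r in models.spot_point(nm,'wrist'): print(nm,r,fat_z(c,*r['location'],.008))
for p in[(427,245),(445,144),(532,230),(546,142)]: print('sp',fat_z(c,*p,.004))
for p in[(511,73),(557,85),(586,187)]: print('cut',fat_z(c,*p,.024))
print(fat_z(c,92,180,.056))
E
```

```text
div [ 0.596  -0.2647  0.056 ] ledge in [ 0.5984 -0.3633  0.056 ] guard edge [ 0.5924 -0.1889  0.066 ] end [ 0.5963 -0.3963  0.072 ]
cutter_1_mid {'location': [512.9, 76.1], 'conf': 0.7} [0.4527 0.2428 0.008 ]
cutter_bay {'location': [84.1, 176.4], 'conf': 0.89} [ 0.5777 -0.3124  0.008 ]
spoon_bay {'location': [129.1, 178.8], 'conf': 0.7} [ 0.5833 -0.2309  0.008 ]
sp [0.6707 0.1453 0.004 ]
sp [0.5436 0.1542 0.004 ]
sp [0.6552 0.3123 0.004 ]
sp [0.5298 0.3104 0.004 ]
cut [0.452  0.2287 0.024 ]
cut [0.4538 0.3058 0.024 ]
cut [0.5844 0.3912 0.024 ]
[ 0.5722 -0.2537  0.056 ]
```

View pics/w3c.png

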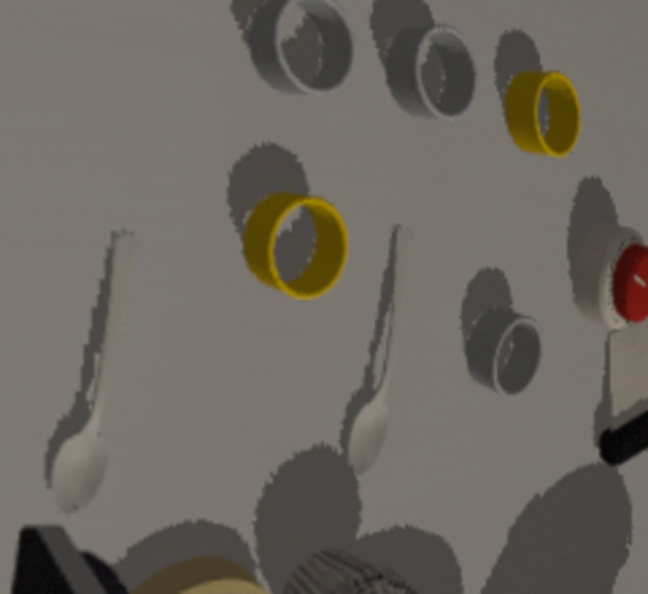

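```bash
python3 to.py 0.606 0.1495 0.1 86
```

```text
t 8.55 ee [0.5828 0.0076 0.2701] rot [-89.92  -0.    90.25] q [ 0.7  9.  10.8 91.8  0.   0.5] op 0.0853 F [0.5 0.1 0.7]
row [14.18 17.01 -2.4 ] [-0.1  4.2 -0. ] rows~ 5.3
```

Call:
arm_command:
  rows: [14.2, 9, -2.4, 0, 4.2, 0, 0, 14.2, 9, -2.4, 0, 4.2, 0, 0, 14.2, 9, -2.4, 0, 4.2, 0, 0, 14.2, 13, -2.4, 0, 4.2, 0, 0, 14.2, 17, -2.4, 0, 4.2, 0, 0, 14.2, 17, -2.4, 0, 4.2, 0, 0, 14.2, 17, -2.4, 0, 4.2, 0, 0, 14.2, 17, -2.4, 0, 4.2, 0, 0]

```text
time: 9.22
ee_pos: [0.6055, 0.1496, 0.0999]
tcp_rot: [-89.8, 0.1, 86.1]
wrist_force: [0.1, 0.2, 1.1]
opening: 0.0425
```

```bash
python3 - <<'E'
from h import *
c=snap('wrist','w4.png')
E
python3 to.py 0.606 0.1495 0.076 86
```

```text
t 9.2667 ee [0.6066 0.1494 0.1022] rot [-90.01   0.    86.05] q [13.8 15.9  0.3 74.3 -0.  17.8] op 0.0426 F [ 1.4 -0.7  1. ]
row [0.   2.62 0.06] [ 0.   0.1 -0. ] rows~ 0.6
```

View pics/w4.png

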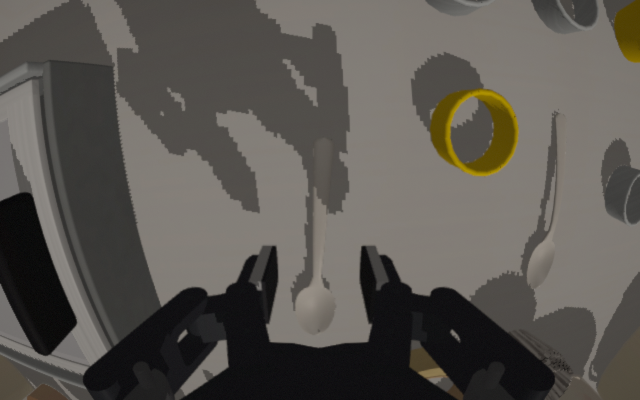

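```bash
python3 - <<'E'
from h import *
c=snap('wrist')
print(fproj(c,(.606,.1495,.004)),fat_z(c,316,331,.004),fat_z(c,323,140,.006),fat_z(c,317,283,.006))
print([ (r,fat_z(c,*r['location'],.0055)) for r in models.spot_point('spoon_1_mid','wrist')])
E
```

```text
(np.float64(317.7472440358942), np.float64(236.40693936164712)) [0.68024709 0.14300071 0.004     ] [0.54901543 0.15635565 0.006     ] [0.63761649 0.14679265 0.006     ]
[]
```

Call:
arm_command:
  rows: [0, 1.5, -0.5, 0, 1.5, 0, 0, 0, 2.6, -0.5, 0, 1.5, 0, 0, 0, 2.6, -0.5, 0, 1.5, 0, -1, 0, 2.6, -0.5, 0, 1.5, 0, -1, 0, 2.6, -0.5, 0, 1.5, 0, -1, 0, 2.6, -0.5, 0, 1.5, 0, -1, 0, 2.6, -0.5, 0, 1.5, 0, -1]
  force: 40

```text
time: 9.95
ee_pos: [0.6117, 0.1493, 0.0761]
tcp_rot: [-90.1, -0.0, 84.6]
wrist_force: [-1.5, -1.0, 3.1]
opening: 0.0066
```

```bash
python3 to.py 0.606 0.1495 0.076 86
```

```text
t 9.95 ee [0.6117 0.1493 0.0761] rot [-9.007e+01 -2.000e-02  8.456e+01] q [13.7 17.3 -0.9 71.7 -0.  19.2] op 0.0066 F [-1.5 -1.   3.1]
row [-0.04  0.01  0.57] [ 0.1 -1.4  0. ] rows~ 0.2
```

```bash
python3 to.py 0.588 -0.238 0.21 90.6
```

```text
t 9.95 ee [0.6117 0.1493 0.0761] rot [-9.007e+01 -2.000e-02  8.456e+01] q [13.7 17.3 -0.9 71.7 -0.  19.2] op 0.0066 F [-1.5 -1.   3.1]
row [-38.78 -13.4   -1.32] [ 0.1 -6.   0. ] rows~ 9.8
```

Call:
arm_command:
  rows: [0, -4, 0, 0, 0, 0, -1, 0, -8, 0, 0, 0, 0, -1, -2, -12, 0, 0, 0, 0, -1, -5, -13.4, 0, 0, 0, 0, -1, -9, -13.4, -0.2, 0, -1, 0, -1, -13, -13.4, -0.4, 0, -2, 0, -1, -17, -13.4, -0.6, 0, -3, 0, -1, -21, -13.4, -0.8, 0, -4, 0, -1, -25, -13.4, -1, 0, -5, 0, -1, -29, -13.4, -1.2, 0, -6, 0, -1, -33, -13.4, -1.3, 0, -6, 0, -1, -36, -13.4, -1.3, 0, -6, 0, -1]

```text
time: 10.95
ee_pos: [0.5896, -0.2132, 0.2094]
tcp_rot: [-90.0, 0.0, 90.5]
wrist_force: [0.9, 0.2, -0.5]
opening: 0.0063
```

Call:
arm_command:
  rows: [-2.8, 0, 0, 0, 0, 0, -1, -2.8, 3, 0, 0, 0, 0, -1, -2.8, 5, 0, 0, 0, 0, -1, -2.8, 5, 0, 0, 0, 0, -1, -2.8, 5, 0, 0, 0, 0, -1]

```text
time: 11.37
ee_pos: [0.5899, -0.2381, 0.1585]
tcp_rot: [-89.9, -0.0, 90.6]
wrist_force: [-0.3, 0.6, 0.0]
opening: 0.0063
```

```bash
python3 - <<'E'
from h import *
c=snap('wrist','w5.png');t=snap('top','t5.png')
cv2.imwrite('pics/t5c.png',cv2.resize(t['pixels'][130:280,320:520],None,fx=4,fy=4,interpolation=2))
E
python3 to.py 0.588 -0.238 0.0885 90.6
```

```text
t 11.4667 ee [ 0.591  -0.2381  0.1608] rot [-9.010e+01  4.000e-02  9.059e+01] q [-21.9  16.4   7.4  80.9  -0.  -22.5] op 0.0062 F [0.4 0.8 0.4]
row [0.02 7.23 0.31] [ 0.1 -0.  -0. ] rows~ 1.7
```

View pics/w5.png

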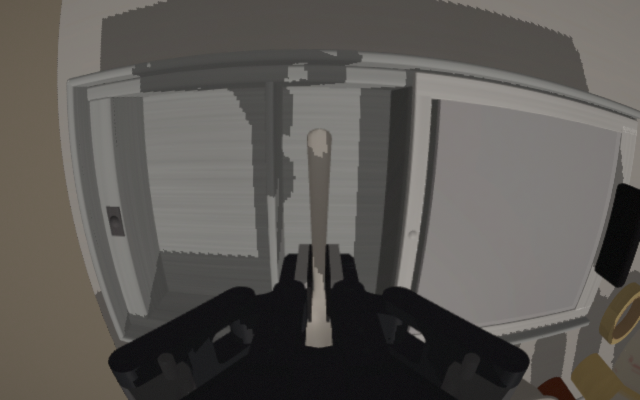

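View pics/t5c.png

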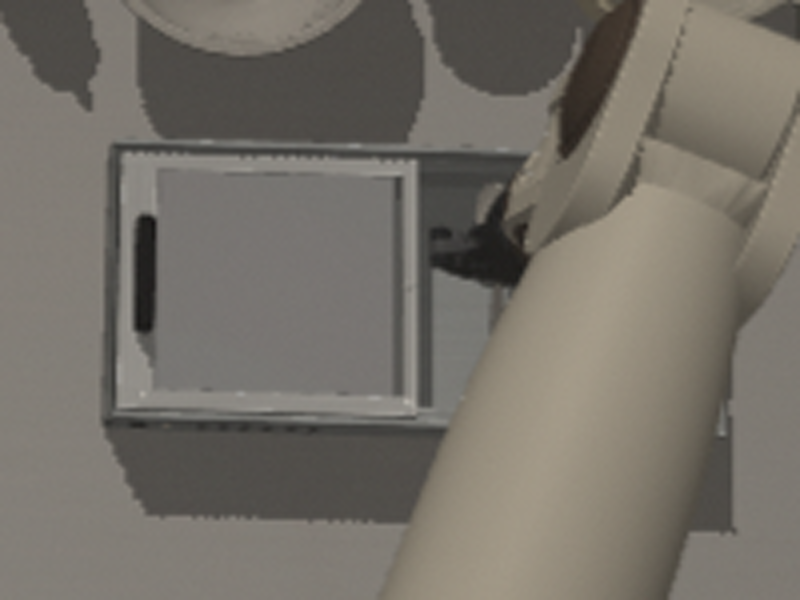

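```bash
python3 - <<'E'
from h import *
np.set_printoptions(precision=4,suppress=True)
c=snap('wrist')
for n,u,v,z in[('div',266,150,.056),('div',276,150,.056),('guardedge',417,120,.066),('guardedge',405,215,.066),('bay+y floor',392,120,.012),('bay+y floor',385,215,.012),('bay -x floor?',320,86,.012),('spoon end',318,130,.087),('cut -y floor',143,110,.012),('ledge r',118,160,.056)]: print(n,fat_z(c,u,v,z))
E
```

```text
div [ 0.5399 -0.2685  0.056 ]
div [ 0.54   -0.2626  0.056 ]
guardedge [ 0.5203 -0.1845  0.066 ]
guardedge [ 0.5754 -0.1872  0.066 ]
bay+y floor [ 0.5232 -0.1858  0.012 ]
bay+y floor [ 0.5952 -0.1866  0.012 ]
bay -x floor? [ 0.5006 -0.2376  0.012 ]
spoon end [ 0.526  -0.2386  0.087 ]
cut -y floor [ 0.5112 -0.3755  0.012 ]
ledge r [ 0.543 -0.372  0.056]
```

Call:
arm_command:
  rows: [0, 3, 0, 0, 0, 0, -1, 0, 5.5, 0, 0, 0, 0, -1, 0, 7, 0, 0, 0, 0, -1, 0, 7.1, 0, 0, 0, 0, -1, 0, 7.1, 0, 0, 0, 0, -0.6, 0, 7.1, 0, 0, 0, 0, -0.6, 0, 7.1, 0, 0, 0, 0, -0.6, 0, 4, 0, 0, 0, 0, -0.6, 0, 0, 0, 0, 0, 0, -0.6, 0, -4, 0, 0, 0, 0, 0, 0, -4.5, 0, 0, 0, 0, 0, 0, -4.5, 0, 0, 0, 0, 0]

```text
time: 12.52
ee_pos: [0.5918, -0.2388, 0.2092]
tcp_rot: [-90.4, 0.2, 90.6]
wrist_force: [-0.7, 0.4, -0.3]
opening: 0.0424
```

```bash
python3 - <<'E'
from h import *
c=snap('wrist','w6.png')
E
python3 to.py 0.592 0.311 0.22 86
```

```text
t 12.5667 ee [ 0.5912 -0.2386  0.2065] rot [-9.022e+01  9.000e-02  9.055e+01] q [-22.   16.   12.   85.7  -0.  -22.5] op 0.0427 F [-0.4  0.4 -0.3]
row [54.95 -1.44 -0.62] [ 0.2  4.6 -0.1] rows~ 13.2
```

View pics/w6.png

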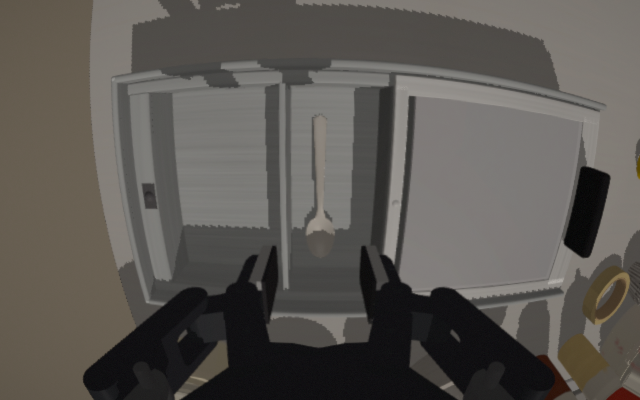

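Call:
arm_command:
  rows: [55, -1.5, -0.6, 0, 4.6, 0, 0, 55, -1.5, -0.6, 0, 4.6, 0, 0, 55, -1.5, -0.6, 0, 4.6, 0, 0, 55, -1.5, -0.6, 0, 4.6, 0, 0, 55, -1.5, -0.6, 0, 4.6, 0, 0, 55, -1.5, -0.6, 0, 4.6, 0, 0, 55, -1.5, -0.6, 0, 4.6, 0, 0, 55, -1.5, -0.6, 0, 4.6, 0, 0, 55, -1.5, -0.6, 0, 4.6, 0, 0, 55, -1.5, -0.6, 0, 4.6, 0, 0, 55, -1.5, -0.6, 0, 4.6, 0, 0, 55, -1.5, -0.6, 0, 4.6, 0, 0]

```text
time: 13.57
ee_pos: [0.5903, 0.2635, 0.2164]
tcp_rot: [-89.9, 0.0, 86.0]
wrist_force: [0.9, -0.2, -0.2]
opening: 0.0428
```

Call:
arm_command:
  rows: [5, 6, 0, 0, 0, 0, 0, 5, 8, 0, 0, 0, 0, 0, 5, 8, 0, 0, 0, 0, 0, 5, 8, 0, 0, 0, 0, 0]

```text
time: 13.9
ee_pos: [0.5924, 0.3117, 0.1321]
tcp_rot: [-89.6, 0.3, 86.1]
wrist_force: [0.2, -0.6, 0.4]
opening: 0.0429
```

```bash
python3 - <<'E'
from h import *
c=snap('wrist','w7.png')
E
python3 to.py 0.592 0.311 0.22 86
```

```text
t 13.95 ee [0.5935 0.311  0.1353] rot [-89.77   0.16  86.  ] q [27.7 21.7 11.2 79.8 -0.  31.7] op 0.0429 F [ 0.6 -0.3  0.2]
row [-0.03 -8.47  0.18] [-0.2 -0.  -0.2] rows~ 2.0
```

View pics/w7.png

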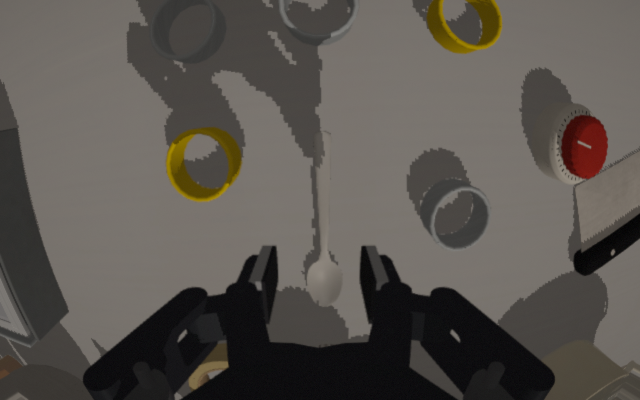

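```bash
python3 - <<'E'
from h import *
np.set_printoptions(precision=4,suppress=True)
c=snap('wrist','w7b.png')
a,b=fat_z(c,325,305,.004),fat_z(c,324,132,.006);print(a,b,(a+b)/2,np.degrees(np.arctan2(*(a-b)[[1,0]])))
for p in[(460,214),(317,8),(188,32)]: print(fat_z(c,*p,.024))
print(models.search_frame('cutter_1_mid','wrist'))
E
python3 to.py 0.593 0.311 0.076 90
```

```text
[0.6679 0.3111 0.004 ] [0.5338 0.3189 0.006 ] [0.6009 0.315  0.005 ] -3.3353798253395777
[0.5903 0.407  0.024 ]
[0.457 0.32  0.024]
[0.4604 0.2402 0.024 ]
[{'extent': [191.2, 31.6, 78.2, 63.3], 'conf': 0.95}]
t 14.05 ee [0.5951 0.3105 0.1392] rot [-9.006e+01 -2.000e-02  8.590e+01] q [27.6 21.5 11.4 79.9 -0.  31.7] op 0.0427 F [ 0.8 -0.3  0.7]
row [0.03 6.32 0.22] [ 0.1 -4.1  0. ] rows~ 1.5
```

Call:
arm_command:
  rows: [0.4, 3, -0.5, 0, -0.8, 0, 0, 0.4, 6.3, -0.5, 0, -0.8, 0, 0, 0.4, 6.3, -0.5, 0, -0.8, 0, 0, 0.4, 6.3, -0.5, 0, -0.8, 0, -1, 0.4, 6.3, -0.5, 0, -0.8, 0, -1, 0.4, 6.3, -0.5, 0, -0.8, 0, -1, 0.4, 6.3, -0.5, 0, -0.8, 0, -1, 0.4, 6.3, -0.5, 0, -0.8, 0, -1]

```text
time: 14.72
ee_pos: [0.6008, 0.315, 0.0776]
tcp_rot: [-90.2, -0.1, 86.7]
wrist_force: [-1.0, -1.1, 7.2]
opening: 0.0062
```

```bash
python3 to.py 0.577 -0.211 0.21 90.6
```

```text
t 14.7167 ee [0.6008 0.315  0.0776] rot [-9.018e+01 -7.000e-02  8.673e+01] q [27.7 23.7  7.5 73.6 -0.  31. ] op 0.0062 F [-1.  -1.1  7.2]
row [-52.63 -13.3   -0.67] [ 0.2 -3.9  0.1] rows~ 13.0
```

Call:
arm_command:
  rows: [0, -4, 0, 0, 0, 0, -1, 0, -8, 0, 0, 0, 0, -1, -3, -12, 0, 0, 0, 0, -1, -7, -13.4, 0, 0, 0, 0, -1, -11, -13.4, -0.1, 0, -1, 0, -1, -15, -13.4, -0.2, 0, -2, 0, -1, -19, -13.4, -0.4, 0, -3, 0, -1, -23, -13.4, -0.6, 0, -4, 0, -1, -27, -13.4, -0.7, 0, -4, 0, -1, -31, -13.4, -0.7, 0, -4, 0, -1, -35, -13.4, -0.7, 0, -4, 0, -1, -39, -13.4, -0.7, 0, -4, 0, -1]

```text
time: 15.72
ee_pos: [0.5843, -0.0767, 0.2102]
tcp_rot: [-90.1, 0.0, 90.7]
wrist_force: [-0.3, 0.4, 0.0]
opening: 0.006
```

Call:
arm_command:
  rows: [-4, 0, 0, 0, 0, 0, -1, -8, 0, 0, 0, 0, 0, -1, -12, 0, 0, 0, 0, 0, -1, -13.6, 3, 0, 0, 0, 0, -1, -13.6, 6, 0, 0, 0, 0, -1, -13.6, 7, 0, 0, 0, 0, -1, -13.6, 7, 0, 0, 0, 0, -1, -13.6, 7, 0, 0, 0, 0, -1]

```text
time: 16.38
ee_pos: [0.5867, -0.2102, 0.1398]
tcp_rot: [-90.0, -0.0, 90.8]
wrist_force: [-0.1, -0.0, 0.1]
opening: 0.0064
```

```bash
python3 - <<'E'
from h import *
c=snap('wrist','w8.png')
E
python3 to.py 0.577 -0.211 0.089 90.6
```

```text
t 16.4333 ee [ 0.5872 -0.2102  0.1408] rot [-9.011e+01  4.000e-02  9.081e+01] q [-19.7  14.8   3.3  78.3   0.  -20.5] op 0.0064 F [ 0.4 -0.1  0. ]
row [-0.06  5.18  1.03] [ 0.1  0.2 -0. ] rows~ 1.3
```

View pics/w8.png

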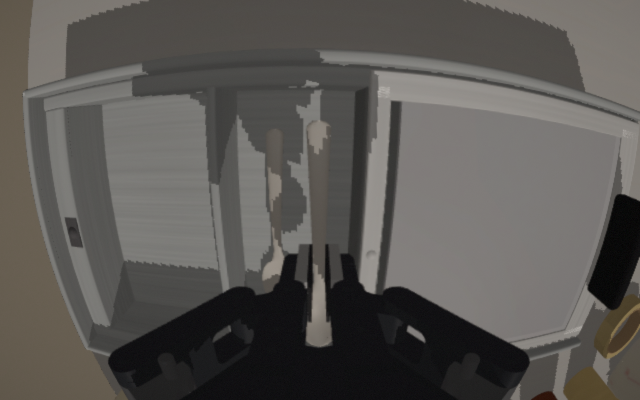

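Call:
arm_command:
  rows: [-0.2, 0, 1.1, 0, 0, 0, -1, -0.2, 3, 1.1, 0, 0, 0, -1, -0.2, 5, 1.1, 0, 0, 0, -1, -0.2, 5.1, 1.1, 0, 0, 0, -1, -0.2, 5.1, 1.1, 0, 0, 0, -1, -0.2, 5.1, 1.1, 0, 0, 0, -0.66, -0.2, 5.1, 1.1, 0, 0, 0, -0.66, -0.2, 5.1, 1.1, 0, 0, 0, -0.66, -0.2, 2, 1.1, 0, 0, 0, -0.66, -0.2, -2, 1.1, 0, 0, 0, -0.66, -0.2, -6, 1.1, 0, 0, 0, 0, -0.2, -7, 1.1, 0, 0, 0, 0]

```text
time: 17.43
ee_pos: [0.5775, -0.2128, 0.2187]
tcp_rot: [-90.6, 0.2, 90.8]
wrist_force: [0.8, -0.7, 0.9]
opening: 0.0377
```

Call:
arm_command:
  rows: [0, 0, 0, 0, 0, 0, 0, 0, 0, 0, 0, 0, 0, 0]

```text
time: 17.6
ee_pos: [0.5765, -0.2124, 0.2115]
tcp_rot: [-90.2, 0.1, 90.8]
wrist_force: [-0.4, 0.2, -1.1]
opening: 0.043
```

```bash
python3 - <<'E'
from h import *
np.set_printoptions(precision=4,suppress=True)
c=snap('wrist','w9.png');t=snap('top','t9.png')
cv2.imwrite('pics/t9c.png',cv2.resize(t['pixels'][130:310,170:370],None,fx=3.3,fy=3.3,interpolation=2))
for p in[(275,246),(246,245),(219,199)]:
    W=cloud(t);print(at_z(t,*p,.024))
E
python3 to.py 0.455 0.24 0.21 90
```

```text
[0.4491 0.235  0.024 ]
[0.4498 0.319  0.024 ]
[0.5828 0.4056 0.024 ]
t 17.7 ee [ 0.5756 -0.2124  0.2085] rot [-8.999e+01 -1.000e-02  9.079e+01] q [-20.3  12.9   8.4  85.6   0.  -21. ] op 0.0427 F [0.4 0.2 0. ]
row [45.4  -0.14 11.43] [-0.   0.8  0. ] rows~ 11.2
```

View pics/w9.png

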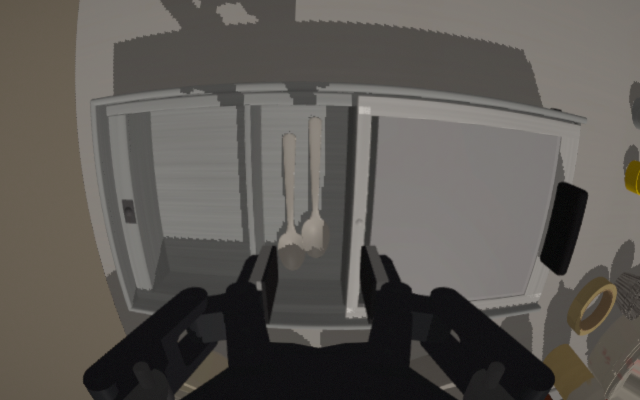

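View pics/t9c.png

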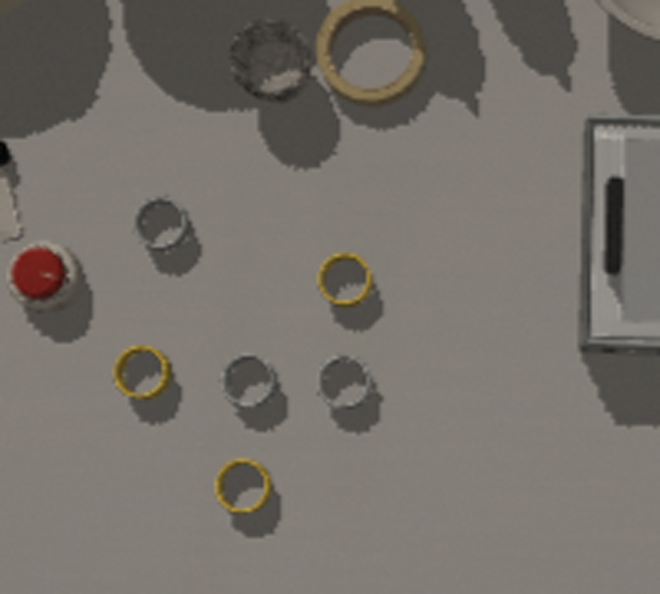

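Call:
arm_command:
  rows: [45.2, 0, 12, 0, 0, 0, 0.4, 45.2, 0, 12, 0, 0, 0, 0.4, 45.2, 0, 12, 0, 0, 0, 0.4, 45.2, 0, 12, 0, 0, 0, 0.4, 45.2, 0, 12, 0, 0, 0, 0.4, 45.2, 0, 12, 0, 0, 0, 0.4, 45.2, 0, 12, 0, 0, 0, 0.4, 45.2, 0, 12, 0, 0, 0, 0.4, 45.2, 4, 12, 0, 0, 0, 0.4, 45.2, 6, 12, 0, 0, 0, 0.4, 45.2, 6, 12, 0, 0, 0, 0.4, 45.2, 6, 12, 0, 0, 0, 0.4]

```text
time: 18.7
ee_pos: [0.4472, 0.2401, 0.1456]
tcp_rot: [-89.8, 0.1, 90.9]
wrist_force: [0.2, -0.8, -0.3]
opening: 0.06
```

Call:
arm_command:
  rows: [0, 0, 0, 0, 0, 0, 0.4, 0, 0, 0, 0, 0, 0, 0.4, 0, 0, 0, 0, 0, 0, 0.4]

```text
time: 18.95
ee_pos: [0.4494, 0.2372, 0.1483]
tcp_rot: [-90.0, 0.0, 90.8]
wrist_force: [-0.3, -0.3, 0.2]
opening: 0.0596
```

```bash
cat > cut.py <<'E'
import sys
from h import *
np.set_printoptions(precision=4,suppress=True)
c=snap('wrist',sys.argv[1])
for r in models.spot_point('cutter_1_mid','wrist'): print(r,fat_z(c,*r['location'],.012))
for r in models.search_frame('cutter_1_mid','wrist'): print(r)
o=ortho(c,float(sys.argv[2])-.1,float(sys.argv[2])+.1,float(sys.argv[3])-.1,float(sys.argv[3])+.1,.024)
cv2.imwrite('pics/o'+sys.argv[1],cv2.resize(o,None,fx=2.5,fy=2.5))
E
python3 cut.py w10.png .451 .236; python3 to.py 0.451 0.236 0.077 90
```

```text
{'extent': [319.6, 220.5, 65.6, 73.7], 'conf': 0.64}
t 19.1 ee [0.4502 0.2367 0.1491] rot [-9.003e+01 -1.000e-02  9.067e+01] q [ 27.7  -0.9 -13.1  77.8  -0.   27.1] op 0.0599 F [ 0.3 -0.5  0.3]
row [-0.08  7.21 -0.08] [0.  0.7 0. ] rows~ 1.7
```

View pics/w10.png

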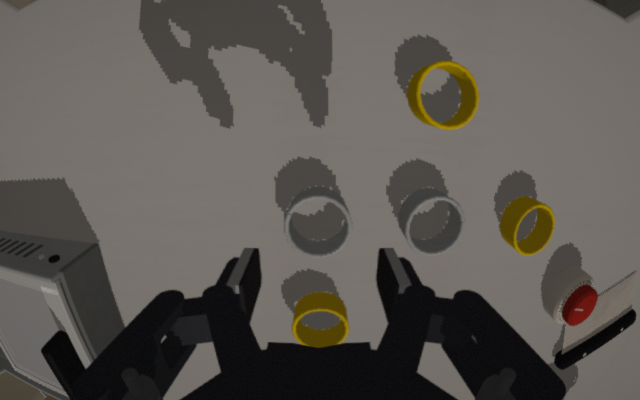

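View pics/ow10.png

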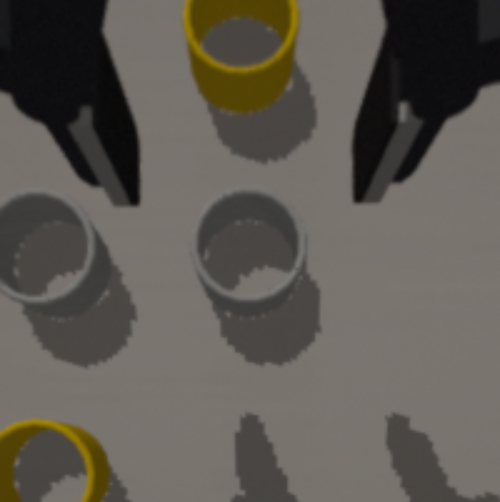

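Call:
arm_command:
  rows: [0, 4, -0.2, 0, 0, 0, 0.4, 0, 7.2, -0.2, 0, 0, 0, 0.4, 0, 7.2, -0.2, 0, 0, 0, 0.4, 0, 7.2, -0.2, 0, 0, 0, -1, 0, 7.2, -0.2, 0, 0, 0, -1, 0, 7.2, -0.2, 0, 0, 0, -1, 0, 7.2, -0.2, 0, 0, 0, -1, 0, 7.2, -0.2, 0, 0, 0, -1]
  force: 30

```text
time: 19.77
ee_pos: [0.4523, 0.2378, 0.0782]
tcp_rot: [-90.1, -0.1, 90.8]
wrist_force: [0.5, 0.1, -0.1]
opening: 0.0451
```

```bash
python3 to.py 0.637 -0.3205 0.21 90.6
```

```text
t 19.7667 ee [0.4523 0.2378 0.0782] rot [-9.011e+01 -6.000e-02  9.075e+01] q [ 27.7   1.5 -18.7  69.7   0.   27. ] op 0.0451 F [ 0.5  0.1 -0.1]
row [-56.06 -13.21 -17.76] [0.1 0.2 0.1] rows~ 14.5
```

Call:
arm_command:
  rows: [0, -4, 0, 0, 0, 0, -1, 0, -8, 0, 0, 0, 0, -1, -2, -11.5, 0, 0, 0, 0, -1, -5, -13.4, 0, 0, 0, 0, -1, -9, -13.4, 0, 0, 0, 0, -1, -13, -13.4, 0, 0, 0, 0, -1, -17, -13.4, -1, 0, 0, 0, -1, -21, -13.4, -2, 0, 0, 0, -1, -25, -13.4, -3, 0, 0, 0, -1, -29, -13.4, -4, 0, 0, 0, -1, -33, -13.4, -5, 0, 0, 0, -1, -37, -13.4, -6, 0, 0, 0, -1]

```text
time: 20.77
ee_pos: [0.5167, -0.1338, 0.2116]
tcp_rot: [-90.1, 0.0, 90.7]
wrist_force: [0.6, 0.6, 0.7]
opening: 0.045
```

Call:
arm_command:
  rows: [-4, 0, -2, 0, 0, 0, -1, -8, 0, -4, 0, 0, 0, -1, -12, 0, -6, 0, 0, 0, -1, -15, 0, -8, 0, 0, 0, -1, -18, 0, -10, 0, 0, 0, -1, -19.1, 2, -11.8, 0, 0, 0, -1, -19.1, 5, -11.8, 0, 0, 0, -1, -19.1, 6, -11.8, 0, 0, 0, -1, -19.1, 6, -11.8, 0, 0, 0, -1, -19.1, 6, -11.8, 0, 0, 0, -1]

```text
time: 21.6
ee_pos: [0.6366, -0.3205, 0.1513]
tcp_rot: [-90.0, -0.0, 90.8]
wrist_force: [-0.3, 0.7, 0.3]
opening: 0.0448
```

```bash
python3 - <<'E'
from h import *
c=snap('wrist','w11.png')
E
python3 to.py 0.637 -0.3205 0.091 90.6
```

```text
t 21.65 ee [ 0.637  -0.3207  0.1528] rot [-9.009e+01  5.000e-02  9.078e+01] q [-26.7  27.4  20.8  83.3  -0.  -27.5] op 0.0448 F [0.  0.1 2. ]
row [0.02 6.18 0.01] [ 0.1  0.2 -0. ] rows~ 1.5
```

View pics/w11.png

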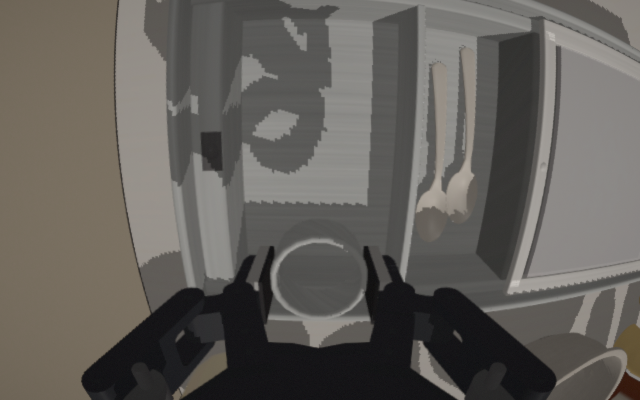

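Call:
arm_command:
  rows: [0, 3, 0.1, 0, 0, 0, -1, 0, 5.5, 0.1, 0, 0, 0, -1, 0, 6.1, 0.1, 0, 0, 0, -1, 0, 6.1, 0.1, 0, 0, 0, -1, 0, 6.1, 0.1, 0, 0, 0, 0.25, 0, 6.1, 0.1, 0, 0, 0, 0.25, 0, 6.1, 0.1, 0, 0, 0, 0.25, 0, 3, 0.1, 0, 0, 0, 0.25, 0, -1, 0.1, 0, 0, 0, 0.25, 0, -5, 1, 0, 0, 0, 0.4, 0, -6, 2, 0, 0, 0, 0.4, 0, -6, 2, 0, 0, 0, 0.4]

```text
time: 22.65
ee_pos: [0.6171, -0.3221, 0.2171]
tcp_rot: [-90.4, 0.2, 90.7]
wrist_force: [0.2, 0.8, 0.0]
opening: 0.0601
```

```bash
python3 - <<'E'
from h import *
np.set_printoptions(precision=4,suppress=True)
c=snap('wrist','w12.png');t=snap('top','t12.png')
cv2.imwrite('pics/t12c.png',cv2.resize(t['pixels'][130:310,170:370],None,fx=3.3,fy=3.3,interpolation=2))
E
python3 to.py 0.4518 0.3208 0.21 90
```

```text
t 22.75 ee [ 0.6171 -0.3215  0.2117] rot [-9.010e+01  5.000e-02  9.074e+01] q [-27.5  24.7  23.7  88.9   0.  -28.3] op 0.0598 F [-0.3 -0.5 -1. ]
row [64.44  0.08 15.71] [ 0.1  0.7 -0.1] rows~ 15.9
```

View pics/w12.png

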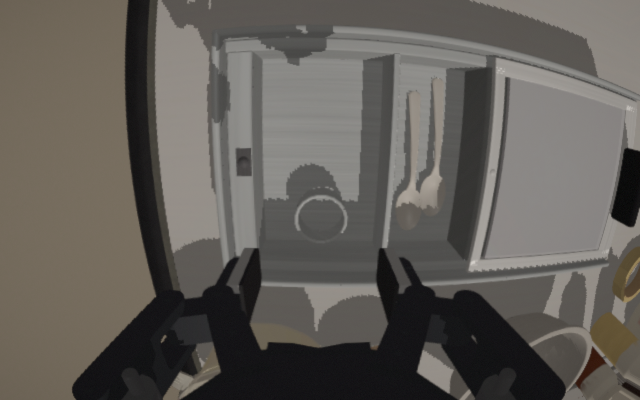

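View pics/t12c.png

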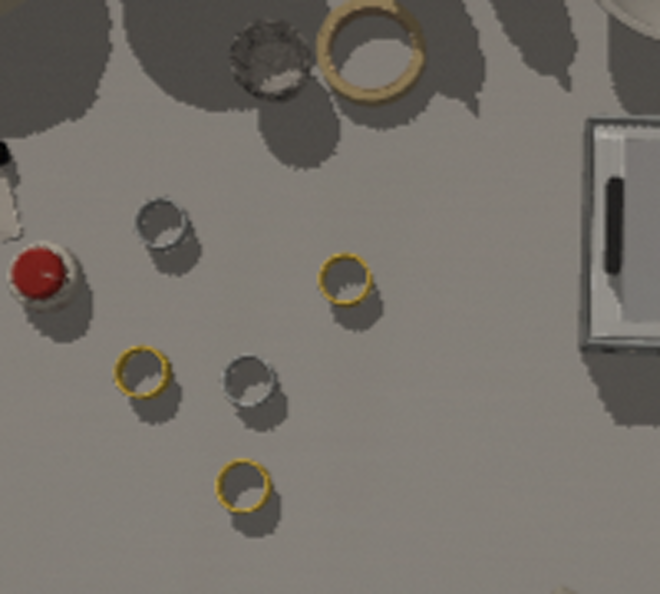

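Call:
arm_command:
  rows: [64.5, 0, 16.2, 0, 0, 0, 0.4, 64.5, 0, 16.2, 0, 0, 0, 0.4, 64.5, 0, 16.2, 0, 0, 0, 0.4, 64.5, 0, 16.2, 0, 0, 0, 0.4, 64.5, 0, 16.2, 0, 0, 0, 0.4, 64.5, 0, 16.2, 0, 0, 0, 0.4, 64.5, 0, 16.2, 0, 0, 0, 0.4, 64.5, 0, 16.2, 0, 0, 0, 0.4, 64.5, 0, 16.2, 0, 0, 0, 0.4, 64.5, 0, 16.2, 0, 0, 0, 0.4, 64.5, 0, 16.2, 0, 0, 0, 0.4, 64.5, 0, 16.2, 0, 0, 0, 0.4]

```text
time: 23.75
ee_pos: [0.4876, 0.1638, 0.2092]
tcp_rot: [-89.9, 0.0, 90.8]
wrist_force: [0.6, -0.3, -0.5]
opening: 0.0596
```

```bash
python3 to.py 0.4518 0.3208 0.15 90.6
```

```text
t 23.75 ee [0.4876 0.1638 0.2092] rot [-8.989e+01  3.000e-02  9.076e+01] q [18.6 -0.7 -6.2 84.6  0.  17.8] op 0.0596 F [ 0.6 -0.3 -0.5]
row [15.75  5.92  3.36] [-0.1  0.2 -0. ] rows~ 4.1
```

Call:
arm_command:
  rows: [14.5, 3, 3.2, 0, 0, 0, 0.4, 14.5, 5.9, 3.2, 0, 0, 0, 0.4, 14.5, 5.9, 3.2, 0, 0, 0, 0.4, 14.5, 5.9, 3.2, 0, 0, 0, 0.4, 14.5, 5.9, 3.2, 0, 0, 0, 0.4, 14.5, 5.9, 3.2, 0, 0, 0, 0.4, 14.5, 5.9, 3.2, 0, 0, 0, 0.4]

```text
time: 24.33
ee_pos: [0.4547, 0.3063, 0.1507]
tcp_rot: [-89.9, 0.1, 90.8]
wrist_force: [-0.1, -0.1, 0.5]
opening: 0.0597
```

```bash
python3 cut.py w13.png .4518 .3208; python3 to.py 0.4518 0.3208 0.077 90.6
```

```text
{'location': [419.9, 348.6], 'conf': 0.2} [0.5925 0.4062 0.012 ]
t 24.4833 ee [0.4555 0.3056 0.1521] rot [-9.003e+01 -1.000e-02  9.066e+01] q [33.9  4.5 -7.2 78.3 -0.  33.2] op 0.0595 F [0.1 0.3 0.8]
row [1.52 7.51 0.36] [0.  0.1 0. ] rows~ 1.8
```

View pics/ow13.png

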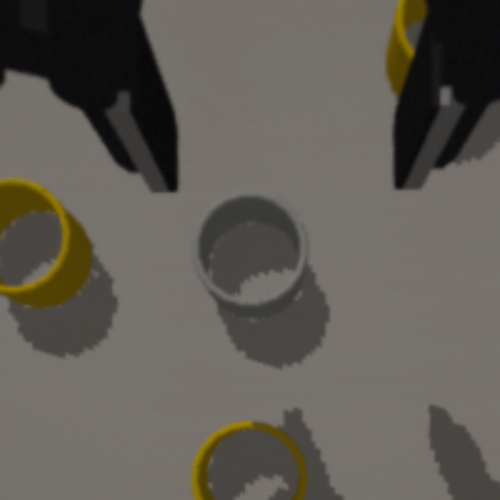

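Call:
arm_command:
  rows: [1.5, 3, 0.4, 0, 0, 0, 0.4, 1.5, 6, 0.4, 0, 0, 0, 0.4, 1.5, 7.5, 0.4, 0, 0, 0, 0.4, 1.5, 7.5, 0.4, 0, 0, 0, 0.4, 1.5, 7.5, 0.4, 0, 0, 0, -1, 1.5, 7.5, 0.4, 0, 0, 0, -1, 1.5, 7.5, 0.4, 0, 0, 0, -1, 1.5, 7.5, 0.4, 0, 0, 0, -1, 1.5, 7.5, 0.4, 0, 0, 0, -1]

```text
time: 25.23
ee_pos: [0.4513, 0.3217, 0.0778]
tcp_rot: [-90.1, -0.1, 90.7]
wrist_force: [-0.6, 0.6, -1.1]
opening: 0.0441
```

```bash
python3 to.py 0.58 -0.3205 0.21 90.6
```

```text
t 25.2333 ee [0.4513 0.3217 0.0778] rot [-9.008e+01 -6.000e-02  9.074e+01] q [ 35.5   7.3 -12.6  70.   -0.   34.7] op 0.0441 F [-0.6  0.6 -1.1]
row [-64.36 -13.27 -12.06] [0.1 0.1 0.1] rows~ 16.0
```

Call:
arm_command:
  rows: [0, -4, 0, 0, 0, 0, -1, 0, -8, 0, 0, 0, 0, -1, -2, -11.5, 0, 0, 0, 0, -1, -5, -13.4, 0, 0, 0, 0, -1, -9, -13.4, 0, 0, 0, 0, -1, -13, -13.4, 0, 0, 0, 0, -1, -17, -13.4, 0, 0, 0, 0, -1, -21, -13.4, 0, 0, 0, 0, -1, -25, -13.4, -1, 0, 0, 0, -1, -29, -13.4, -2, 0, 0, 0, -1, -33, -13.4, -3, 0, 0, 0, -1, -37, -13.4, -4, 0, 0, 0, -1]

```text
time: 26.23
ee_pos: [0.4957, -0.05, 0.2115]
tcp_rot: [-90.1, 0.0, 90.8]
wrist_force: [0.7, 1.4, -0.8]
opening: 0.0447
```

Call:
arm_command:
  rows: [-4, 0, -1, 0, 0, 0, -1, -8, 0, -2, 0, 0, 0, -1, -12, 0, -3, 0, 0, 0, -1, -16, 0, -4, 0, 0, 0, -1, -20, 0, -6, 0, 0, 0, -1, -24, 0, -8, 0, 0, 0, -1, -27.4, 0, -8.1, 0, 0, 0, -1, -27.4, 4, -8.1, 0, 0, 0, -1, -27.4, 6, -8.1, 0, 0, 0, -1, -27.4, 6, -8.1, 0, 0, 0, -1, -27.4, 6, -8.1, 0, 0, 0, -1]

```text
time: 27.15
ee_pos: [0.5797, -0.3206, 0.1501]
tcp_rot: [-89.9, -0.1, 90.7]
wrist_force: [-1.0, 0.0, 0.8]
opening: 0.0446
```

```bash
python3 - <<'E'
from h import *
c=snap('wrist','w14.png')
E
python3 to.py 0.581 -0.3205 0.091 90.6
```

```text
t 27.2 ee [ 0.5803 -0.3207  0.1519] rot [-9.003e+01  2.000e-02  9.077e+01] q [-28.9  20.2  11.1  80.9   0.  -29.7] op 0.0447 F [ 0.6 -0.4 -0. ]
row [ 0.02  6.09 -0.06] [ 0.   0.2 -0. ] rows~ 1.5
```

View pics/w14.png

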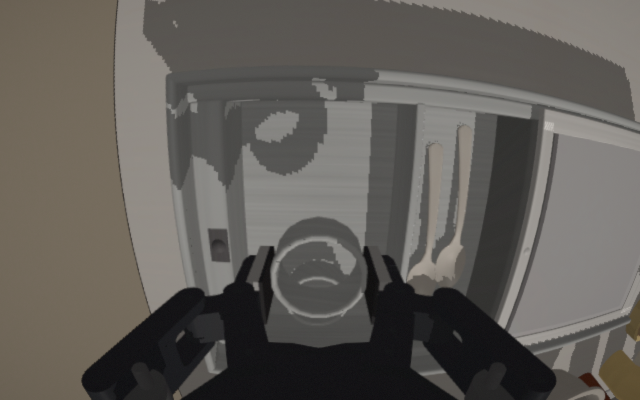

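Call:
arm_command:
  rows: [0, 3, 0, 0, 0, 0, -1, 0, 5.5, 0, 0, 0, 0, -1, 0, 6, 0, 0, 0, 0, -1, 0, 6, 0, 0, 0, 0, -1, 0, 6, 0, 0, 0, 0, 0.25, 0, 6, 0, 0, 0, 0, 0.25, 0, 6, 0, 0, 0, 0, 0.25, 0, 3, 0, 0, 0, 0, 0.25, 0, -1, 0, 0, 0, 0, 0.25, 0, -5, 0, 0, 0, 0, 0.4, 0, -6, 0, 0, 0, 0, 0.4, 0, -6, 0, 0, 0, 0, 0.4]

```text
time: 28.2
ee_pos: [0.5815, -0.3216, 0.2167]
tcp_rot: [-90.4, 0.2, 90.8]
wrist_force: [0.4, 0.3, -0.5]
opening: 0.0597
```

```bash
python3 - <<'E'
from h import *
c=snap('wrist','w15.png');t=snap('top','t15.png')
cv2.imwrite('pics/t15c.png',cv2.resize(t['pixels'][130:310,170:370],None,fx=3.3,fy=3.3,interpolation=2))
E
python3 to.py 0.586 0.405 0.15 90.6
```

```text
t 28.3 ee [ 0.5804 -0.321   0.2115] rot [-9.008e+01  5.000e-02  9.075e+01] q [-28.9  19.9  17.3  87.4   0.  -29.7] op 0.0597 F [ 0.3  0.1 -0.1]
row [72.59  6.09 -1.5 ] [ 0.1  0.2 -0. ] rows~ 17.5
```

View pics/w15.png

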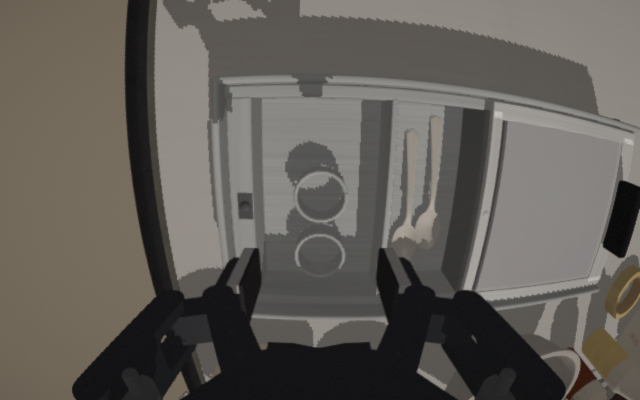

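View pics/t15c.png

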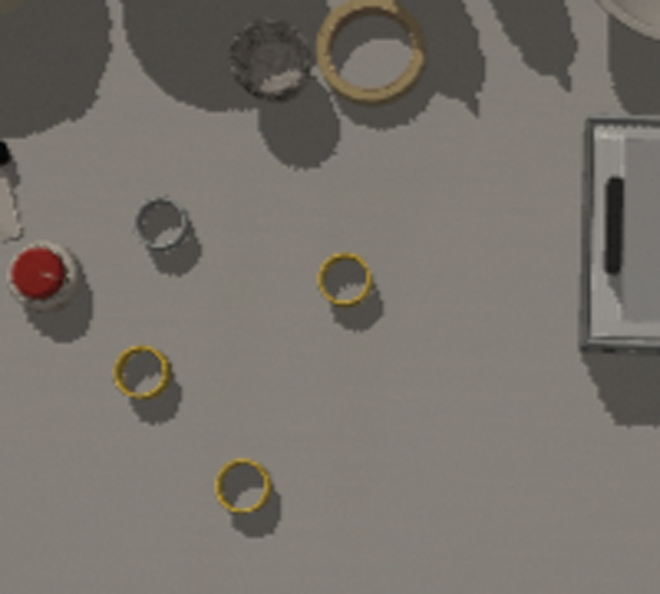

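Call:
arm_command:
  rows: [72.6, 0, -1.5, 0, 0, 0, 0.4, 72.6, 0, -1.5, 0, 0, 0, 0.4, 72.6, 0, -1.5, 0, 0, 0, 0.4, 72.6, 0, -1.5, 0, 0, 0, 0.4, 72.6, 0, -1.5, 0, 0, 0, 0.4, 72.6, 0, -1.5, 0, 0, 0, 0.4, 72.6, 0, -1.5, 0, 0, 0, 0.4, 72.6, 0, -1.5, 0, 0, 0, 0.4, 72.6, 0, -1.5, 0, 0, 0, 0.4, 72.6, 0, -1.5, 0, 0, 0, 0.4, 72.6, 0, -1.5, 0, 0, 0, 0.4, 72.6, 0, -1.5, 0, 0, 0, 0.4]

```text
time: 29.3
ee_pos: [0.583, 0.181, 0.2091]
tcp_rot: [-89.9, 0.0, 90.8]
wrist_force: [1.2, -0.1, -0.5]
opening: 0.0603
```

```bash
python3 to.py 0.586 0.405 0.15 90.6
```

```text
t 29.3 ee [0.583  0.181  0.2091] rot [-8.988e+01  4.000e-02  9.075e+01] q [17.2 12.5  8.1 85.7 -0.  16.5] op 0.0603 F [ 1.2 -0.1 -0.5]
row [22.4   5.89 -0.6 ] [-0.1  0.2 -0. ] rows~ 5.6
```

Call:
arm_command:
  rows: [21.5, 5, -0.6, 0, 0, 0, 0.4, 21.5, 5, -0.6, 0, 0, 0, 0.4, 21.5, 5, -0.6, 0, 0, 0, 0.4, 21.5, 5, -0.6, 0, 0, 0, 0.4, 21.5, 5, -0.6, 0, 0, 0, 0.4, 21.5, 5, -0.6, 0, 0, 0, 0.4, 21.5, 5, -0.6, 0, 0, 0, 0.4, 21.5, 5, -0.6, 0, 0, 0, 0.4, 21.5, 5, -0.6, 0, 0, 0, 0.4]

```text
time: 30.05
ee_pos: [0.5871, 0.393, 0.1602]
tcp_rot: [-89.9, 0.1, 90.7]
wrist_force: [0.3, 0.1, 0.7]
opening: 0.0598
```

```bash
python3 cut.py w16.png .586 .405; python3 to.py 0.586 0.405 0.077 90.6
```

```text
t 30.2 ee [0.5876 0.3928 0.1613] rot [-9.003e+01 -1.000e-02  9.066e+01] q [33.8 26.4 20.4 84.  -0.  33.1] op 0.0601 F [ 0.6  0.2 -0.1]
row [1.22 8.43 0.15] [0.  0.1 0. ] rows~ 2.0
```

View pics/ow16.png

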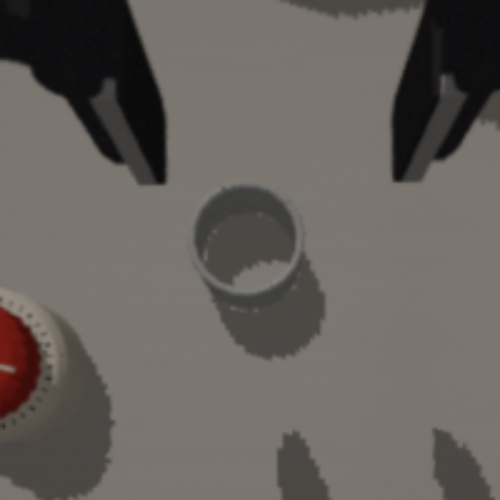

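View pics/w16.png

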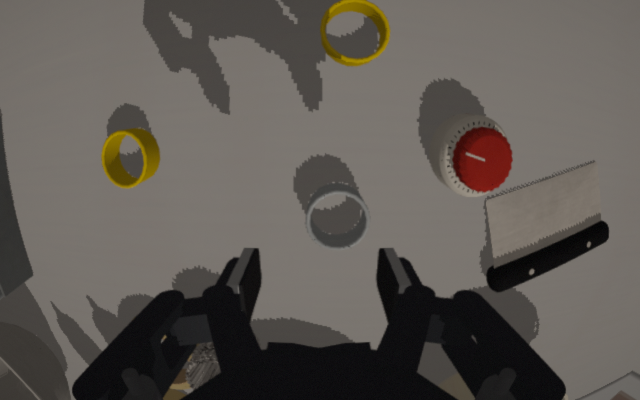

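Call:
arm_command:
  rows: [1.4, 0, -0.2, 0, 0, 0, 0.4, 1.4, 4, -0.2, 0, 0, 0, 0.4, 1.4, 7, -0.2, 0, 0, 0, 0.4, 1.4, 8.4, -0.2, 0, 0, 0, 0.4, 1.4, 8.4, -0.2, 0, 0, 0, 0.4, 1.4, 8.4, -0.2, 0, 0, 0, -1, 1.4, 8.4, -0.2, 0, 0, 0, -1, 1.4, 8.4, -0.2, 0, 0, 0, -1, 1.4, 8.4, -0.2, 0, 0, 0, -1, 1.4, 8.4, -0.2, 0, 0, 0, -1]

```text
time: 31.03
ee_pos: [0.5894, 0.4084, 0.0781]
tcp_rot: [-90.1, -0.1, 90.7]
wrist_force: [-0.6, 0.2, 2.0]
opening: 0.0447
```

```bash
python3 to.py 0.525 -0.3205 0.21 90.6
```

```text
t 31.0333 ee [0.5894 0.4084 0.0781] rot [-9.009e+01 -6.000e-02  9.075e+01] q [34.7 29.1 15.  75.7  0.  34. ] op 0.0447 F [-0.6  0.2  2. ]
row [-72.79 -13.28   7.37] [0.1 0.1 0.1] rows~ 17.8
```

Call:
arm_command:
  rows: [0, -4, 0, 0, 0, 0, -1, 0, -8, 0, 0, 0, 0, -1, -2, -11.5, 0, 0, 0, 0, -1, -5, -13.4, 0.5, 0, 0, 0, -1, -9, -13.4, 1, 0, 0, 0, -1, -13, -13.4, 1.5, 0, 0, 0, -1, -17, -13.4, 2, 0, 0, 0, -1, -21, -13.4, 3, 0, 0, 0, -1, -25, -13.4, 3.5, 0, 0, 0, -1, -29, -13.4, 4, 0, 0, 0, -1, -33, -13.4, 4.5, 0, 0, 0, -1, -37, -13.4, 5, 0, 0, 0, -1]

```text
time: 32.03
ee_pos: [0.5433, 0.0359, 0.2115]
tcp_rot: [-90.1, -0.0, 90.8]
wrist_force: [0.9, -0.5, -1.2]
opening: 0.0453
```

Call:
arm_command:
  rows: [-4, 0, 0.5, 0, 0, 0, -1, -8, 0, 1, 0, 0, 0, -1, -12, 0, 1.5, 0, 0, 0, -1, -16, 0, 2, 0, 0, 0, -1, -20, 0, 2.4, 0, 0, 0, -1, -24, 0, 2.4, 0, 0, 0, -1, -28, 0, 2.4, 0, 0, 0, -1, -32, 0, 2.4, 0, 0, 0, -1, -35.8, 0, 2.4, 0, 0, 0, -1, -35.8, 4, 2.4, 0, 0, 0, -1, -35.8, 6, 2.4, 0, 0, 0, -1, -35.8, 6, 2.4, 0, 0, 0, -1]

```text
time: 33.03
ee_pos: [0.5227, -0.3206, 0.146]
tcp_rot: [-89.7, -0.2, 90.7]
wrist_force: [-1.0, 0.6, -1.6]
opening: 0.0452
```

```bash
python3 - <<'E'
from h import *
c=snap('wrist','w17.png');c=snap('wrist')
E
python3 to.py 0.525 -0.3205 0.091 90.6
```

```text
t 33.1333 ee [ 0.5243 -0.3205  0.1511] rot [-8.996e+01 -3.000e-02  9.076e+01] q [-31.4  13.5   2.9  79.4   0.  -32.2] op 0.0451 F [0.4 0.  0.1]
row [-0.    6.01 -0.07] [-0.   0.2  0. ] rows~ 1.4
```

View pics/w17.png

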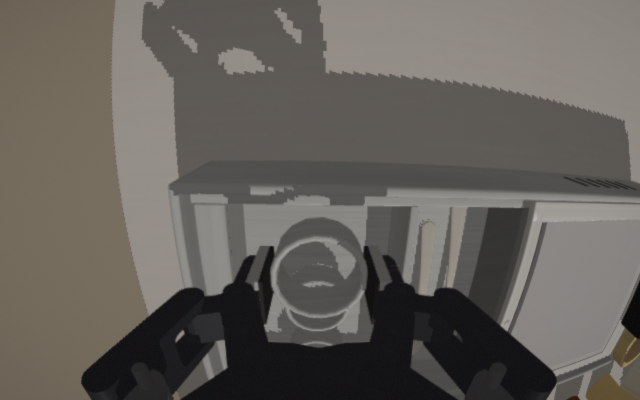

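Call:
arm_command:
  rows: [0, 2, -0.3, 0, 0, 0, -1, 0, 5, -0.3, 0, 0, 0, -1, 0, 5.9, -0.3, 0, 0, 0, -1, 0, 5.9, -0.3, 0, 0, 0, -1, 0, 5.9, -0.3, 0, 0, 0, 0.25, 0, 5.9, -0.3, 0, 0, 0, 0.25, 0, 5.9, -0.3, 0, 0, 0, 0.25, 0, 3, -0.3, 0, 0, 0, 0.25, 0, -1, -0.3, 0, 0, 0, 0.25, 0, -5, -0.3, 0, 0, 0, 0.4, 0, -9, -0.3, 0, 0, 0, 0.4, 0, -9, -0.3, 0, 0, 0, 0.4]

```text
time: 34.13
ee_pos: [0.529, -0.3216, 0.2512]
tcp_rot: [-90.6, 0.4, 90.7]
wrist_force: [0.9, -1.5, 1.9]
opening: 0.0596
```

Call:
arm_command:
  rows: [24, -1, -6, 0, 0, 0, -0.2, 24, -1, -6, 0, 0, 0, -0.2, 24, -1, -6, 0, 0, 0, -0.2, 24, -1, -6, 0, 0, 0, -0.2, 24, -1, -6, 0, 0, 0, -0.2, 24, -1, -6, 0, 0, 0, -0.2, 24, -1, -6, 0, 0, 0, -0.2, 24, -1, -6, 0, 0, 0, -0.2, 24, -1, -6, 0, 0, 0, -0.2]

```text
time: 34.88
ee_pos: [0.5844, -0.0799, 0.2514]
tcp_rot: [-90.1, 0.0, 90.8]
wrist_force: [0.5, -0.0, -0.0]
opening: 0.0343
```

```bash
python3 - <<'E'
from h import *
c=snap('wrist','w18.png');t=snap('top','t18.png')
cv2.imwrite('pics/t18c.png',cv2.resize(t['pixels'][100:310,170:520],None,fx=2.28,fy=2.28,interpolation=2))
E
python3 to.py 0.582 0.008 0.152 90.6
```

```text
t 34.9833 ee [ 0.5842 -0.0809  0.2511] rot [-9.003e+01  2.000e-02  9.068e+01] q [-7.9  9.7  9.4 89.7 -0.  -8.6] op 0.0344 F [-0.1 -0.7 -0.7]
row [8.9  9.91 0.12] [ 0.   0.1 -0. ] rows~ 3.2
```

View pics/w18.png

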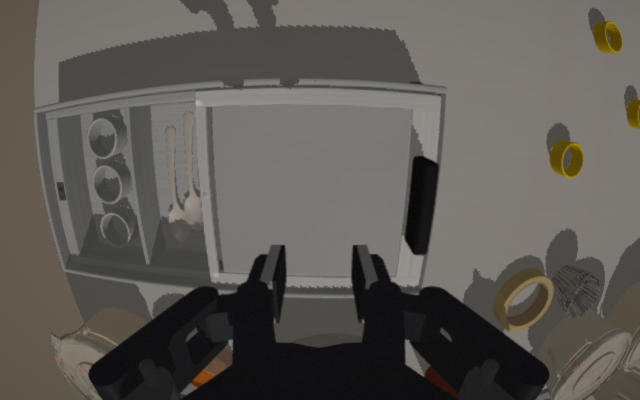

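View pics/t18c.png

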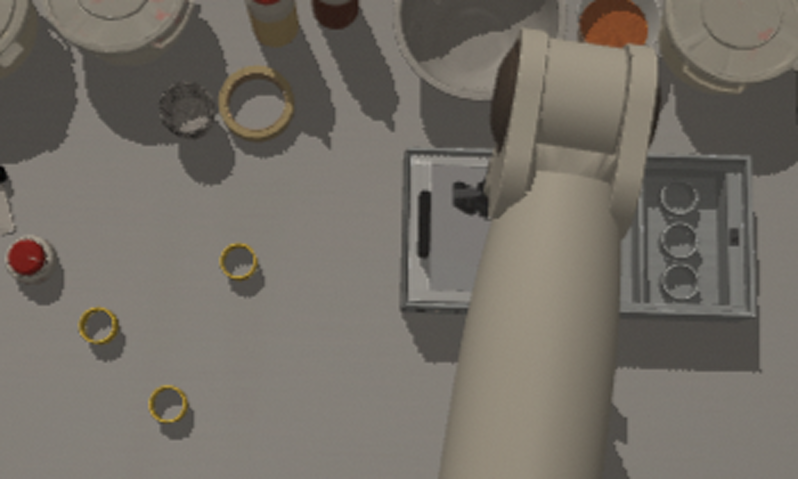

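Call:
arm_command:
  rows: [8.9, 0, 0.1, 0, 0, 0, 0.2, 8.9, 0, 0.1, 0, 0, 0, 0.2, 8.9, 0, 0.1, 0, 0, 0, 0.2, 8.9, 4, 0.1, 0, 0, 0, 0.2, 8.9, 8, 0.1, 0, 0, 0, 0.2, 8.9, 9.8, 0.1, 0, 0, 0, 0.2, 8.9, 9.8, 0.1, 0, 0, 0, -1, 8.9, 9.8, 0.1, 0, 0, 0, -1, 8.9, 9.8, 0.1, 0, 0, 0, -1, 8.9, 9.8, 0.1, 0, 0, 0, -1, 8.9, 9.8, 0.1, 0, 0, 0, -1, 8.9, 9.8, 0.1, 0, 0, 0, -1]
  force: 60

```text
time: 35.98
ee_pos: [0.5828, 0.0064, 0.1547]
tcp_rot: [-90.1, 0.3, 90.6]
wrist_force: [-1.4, -13.7, -3.6]
opening: 0.0126
```

```bash
python3 to.py 0.582 -0.18 0.152 90.6
```

```text
t 35.9833 ee [0.5828 0.0064 0.1547] rot [-90.11   0.26  90.56] q [ 0.7  9.  -2.  78.9 -0.3  0.2] op 0.0126 F [ -1.4 -13.7  -3.6]
row [-18.64   0.36   0.26] [ 0.1 -0.  -0.3] rows~ 4.5
```

Call:
arm_command:
  rows: [-1.5, 0, 0, 0, 0, 0, -1, -3, 0, 0, 0, 0, 0, -1, -4.5, 0, 0, 0, 0, 0, -1, -6, 0, 0, 0, 0, 0, -1, -7.5, 0, 0, 0, 0, 0, -1, -9, 0, 0, 0, 0, 0, -1, -10.5, 0, 0, 0, 0, 0, -1, -12, 0, 0, 0, 0, 0, -1, -13.5, 0, 0, 0, 0, 0, -1, -15, 0, 0, 0, 0, 0, -1, -16.5, 0, 0, 0, 0, 0, -1, -18, 0, 0, 0, 0, 0, -1]

```text
time: 36.98
ee_pos: [0.5823, -0.172, 0.1547]
tcp_rot: [-89.8, -0.0, 90.6]
wrist_force: [-18.8, 2.2, 6.0]
opening: 0.0124
```

Call:
arm_command:
  rows: [-0.6, 0, 0, 0, 0, 0, -1, -1.2, 0, 0, 0, 0, 0, -1, -1.8, 0, 0, 0, 0, 0, -1, -2.2, 0, 0, 0, 0, 0, -1, -2.5, 0, 0, 0, 0, 0, -1, -2.7, 0, 0, 0, 0, 0, -1, -2.7, 0, 0, 0, 0, 0, -1]

```text
time: 37.57
ee_pos: [0.5822, -0.199, 0.1547]
tcp_rot: [-89.7, 0.0, 90.6]
wrist_force: [-20.5, -0.8, 7.6]
opening: 0.0125
```

Call:
arm_command:
  rows: [-0.1, 0, 0.1, 0, 0, 0, -1, -0.2, 0, 0.2, 0, 0, 0, -1, -0.2, 0, 0.2, 0, 0, 0, -1]

```text
time: 37.82
ee_pos: [0.5819, -0.1993, 0.1547]
tcp_rot: [-89.9, -0.2, 90.7]
wrist_force: [-9.9, 10.1, 2.8]
opening: 0.0128
```

Call:
arm_command:
  rows: [0.15, 0, 0, 0, 0, 0, -1, 0.15, 0, 0, 0, 0, 0, 0.2, 0.15, 0, 0, 0, 0, 0, 0.2, 0.15, 0, 0, 0, 0, 0, 0.2, 0.15, 0, 0, 0, 0, 0, 0.2, 0.15, -5, 0, 0, 0, 0, 0.2, 0.15, -9, 0, 0, 0, 0, 0.2, 15, -12, 0, 0, 0, 0, 0.2, 15, -12, 0, 0, 0, 0, 0.2, 15, -12, 0, 0, 0, 0, 0.2, 15, -12, 0, 0, 0, 0, 0.2, 15, -12, 0, 0, 0, 0, 0.2]

```text
time: 38.82
ee_pos: [0.5813, -0.0457, 0.2753]
tcp_rot: [-90.2, -0.1, 91.0]
wrist_force: [-0.4, -0.9, 1.1]
opening: 0.0514
```

```bash
python3 - <<'E'
from h import *
c=snap('wrist','w19.png');t=snap('top','t19.png')
cv2.imwrite('pics/t19c.png',cv2.resize(t['pixels'][100:310,170:520],None,fx=2.28,fy=2.28,interpolation=2))
print(sensors.get_obs()['ee_pos'])
E
```

```text
[ 0.58128467 -0.0489983   0.27349478]
```

View pics/w19.png

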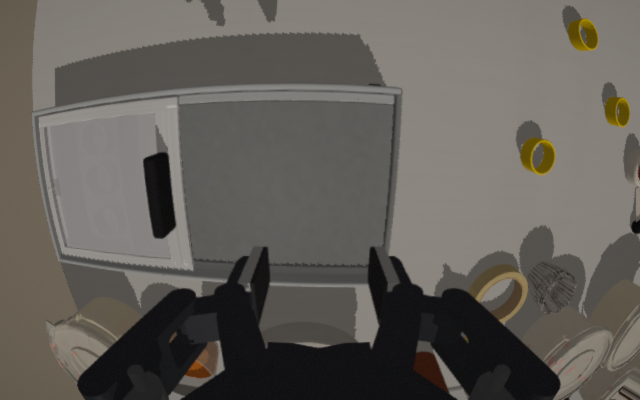

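View pics/t19c.png

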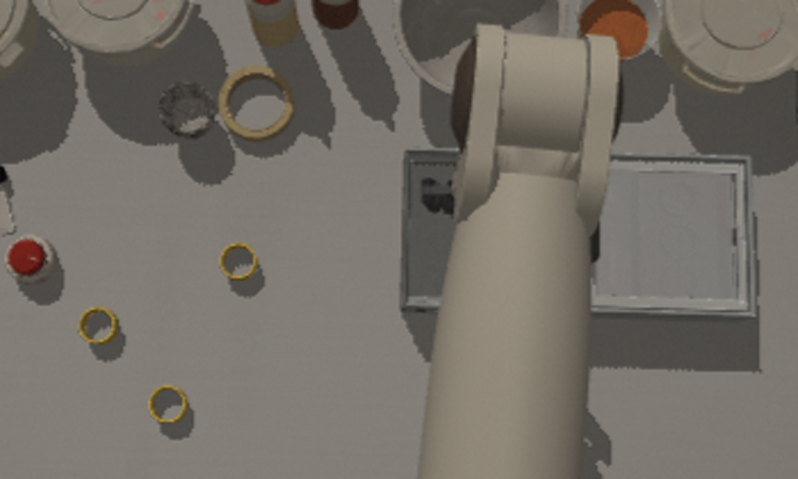

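```bash
python3 - <<'E'
from h import *
c=snap('wrist','w20.png')
b=c['pixels'][140:250,135:185].max(2)<30
v,u=np.nonzero(b);print(u.mean()+135,v.mean()+140)
o=ortho(c,.47,.70,-.42,.05,.10,.0005);m=(o.max(2)<30).astype('u1')
n,l,s,ce=cv2.connectedComponentsWithStats(m)
for i in range(1,n):
    if s[i,4]>1000: print('comp y',.05-(s[i,0])*.0005,.05-(s[i,0]+s[i,2])*.0005,'x',.70-s[i,1]*.0005,.70-(s[i,1]+s[i,3])*.0005)
print(bot.job_done())
E
```

```text
161.69752421959095 195.0102260495156
comp y 0.05 -0.0024999999999999953 x 0.7 0.6244999999999999
comp y -0.09350000000000001 -0.1115 x 0.7 0.626
comp y -0.111 -0.21900000000000003 x 0.7 0.6359999999999999
comp y -0.1775 -0.20350000000000001 x 0.622 0.5409999999999999
the job is handed in; nothing more can be done
None
```

I opened the guard fully and put both teaspoons in the narrower bay and all three steel cutters in the wider bay. I then pushed the guard shut and handed the job in at about 39 s, without an independent check that the latch holds.

- **Contents:** the pictures taken before closing showed both spoons and the three cutters lying flat in their bays. I left the three yellow look-alike rings and the other things on the table alone, and the last pictures show them where they were.
- **Opening:** the guard was pulled to its stop, where the wrist force reached 28 N.
- **Closing:** the guard travelled about 206 mm, against the 205 mm stated, and then met a 10 N stop, so it should be past the catch. After release, the picture shows it at the shut end.
- **Last handle check:** the picture put the far edge of the handle near where it should be, at y of about -0.204 m. The near edge was blurred by the camera's slanted view, so this check is weaker than the travel and force readings.
- **Not done:** I did not pull back on the guard to test the latch, so as not to spring it open.

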